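# Check-weigh a stationery set on the peak-hand desk scale

### The arm

A 6-joint arm with a two-finger parallel gripper is mounted at the origin on a cart in front of the work surface, level with it; the furniture and walls round the work are solid. World frame = base frame: x ahead of the robot, y to its left, z up, the work surface at z = 0. Lengths are in m, angles in rad, forces in N, time in s.
With the tool pointing down it reaches from about 0.3 to 0.775 m from the base axis. Payload 14.6 kg.
Tool frame: the origin (TCP) lies at the very end of the fingers, on their centre line; the grasp point (between the pads) lies 19 mm behind it; z points along the fingers, y is the line along which they close (so a half turn about z gives the same grasp; the last joint's range is limited). The gripper opens to 94 mm and grips with 3 to 60 N. Pads are 16 mm wide; open, the fingers measure 119 mm over their backs; the gripper's body (75 mm by 177 mm) begins 78 mm behind the grasp point.
Start: joints at [1.149, 0.3, 1.521, -0, 1.321, -0.067], TCP at [0.191, 0.516, 0.178] pointing down, gripper open.
Joint ranges: [-3.03, 3.03], [-0.79, 2.21], [0.23, 2.52], [-1.04, 4.18], [0, 3.07], [-2.55, 2.55]. Speed limits (rad/s): [2.22, 2.22, 2.57, 3.14, 3.14, 3.14].

### API

Orientations are given as [roll, pitch, yaw] about the fixed x, y, z axes, in that order (R = Rz(yaw) Ry(pitch) Rx(roll)).
In Python, from station import * gives the robot as it stands.
- The arm moves only by the tool jog_arm, never from a script. Its argument "rows" is a list of rows, each a list of 3 entries, a list of its own where there are three numbers: the shift along the tool's x, y, z in m, then the turn about the tool's z in degrees, then the finger opening in m, from 0 to 0.094. A call has 1 to 12 rows; each row shifts and turns the commanded pose from where the row before left it, along the tool's axes as they then stand; what a row does not reach is not made up. A row lasts 1/12 s, in which the tool goes at most 41.7 mm and 7.16 degrees, less where a joint would pass 70% of its speed; a pose out of reach is approached as far as the arm can. A call is refused whole if a number of a shift passes 0.0417 or a number of a turn 7.16, either way. A call with a gripper value outside its range is refused whole. The fingers move at their own pace and stop on an object; "squeeze" is the grip in N (left out, the last holds). Time passes only in rows, so rows that do not move let the fingers close. It gives the time, the measured TCP pose, the force, the opening and the grip force at its end, in the units of the state.
- get_obs(): the state, without advancing time (a new reading comes with each control period).
- camera(name): name is "scene" or "top"; returns a dict with "image" (480x640x3 uint8, red, green, blue), "range_z" (480x640 float32, m along the optical axis (not along the pixel's ray), 0 where there is no reading), "K" (3x3 intrinsics, pixels), "world_from_camera" (4x4, takes a point from camera to world coordinates). Camera axes: x right, y up, looking along -z (the intrinsics and any distortion apply to the point x, -y, -z); pixel columns grow to the right and rows downward; lengths in m; the calibration is good to about 2 mm. A picture is of the moment at which its call begins.
- hand_in(): hands the job in; it is judged then, once.
Trained networks look in a picture, given as the dict that the camera call returned (one of the last four; its "shot" number tells which), for a name from the list of things; names that differ only in an ending like _2 or _b are one class to them, and where a whole thing is asked for, a point or a joint stands for the part that bears it (a point fixed in the world has none). Each returns a list of dicts, best first, with "p" (0 to 1); they miss things now and then, are a little off and sometimes report something else, mostly with a low value. They report only what shows in the picture. A call takes as long as a camera call.
- search_frame(label, picture): "at" ([column, row] as shares, 0 to 1, of the picture: columns of its width, rows of its height, amid what is visible of it).
- spot_point(label, picture): "at" ([column, row] as shares, 0 to 1, of the picture: columns of its width, rows of its height: a listed point, or the origin of a listed thing).
The state is a dict: "time_s": time; "qpos": joint angles; "joint_vel": joint speeds; "tau": joint torques, N m; "ee_pos": TCP position; "eef_rot": TCP orientation; "force": force on the tool from outside, world axes, zero at the start; "moment": the same for the moment, N m; "grip_width": finger opening in m; "grip_force": force on a finger pad.
Only numpy, scipy, OpenCV 4.12 (cv2) and the standard library are available. Lean on these libraries where they do the work, as an engineer would, in place of code of your own. Each camera call takes 0.05 s, during which the arm holds its last target. There are 200 camera calls.

### The job

Check-weigh the stationery set that is laid out on the desk on the slide-on dial scale. Slide the scale's tray off the weighing plate to the marked loading place on the fixed deck, turn the peak hand's knob back to its zero stop, and put every piece of the set that is there (note pads, tape roll, eraser, correction tape) into the tray; then slide the loaded tray gently, never lifting it, back to the marked place on the weighing plate, so that the peak hand is carried up to the weight of the set and no further and both hands end together. Leave the jar and the other things on the desk where they are.

Things in the scene. Friction and masses are not known exactly. Their poses are not given: they have to be found in the camera images.
- scale: The scale, fixed to the desk: low grey housing 156 mm deep, 362 mm wide. Its top is a track for the tray along y: right half (-y) a fixed deck, left half (+y) the weighing plate, both 30 mm above the desk. Side guides (top 42 mm up) with a flared mouth lead the tray on the deck; the plate is bare and the track open at both ends. Origin: centre, at desk level; x away from the robot, y to the plate, z up.
- load_mark (a point): Centre of the loading place on the fixed deck, at the deck's surface, framed by black corner marks for the tray. Axes as the scale. The side guides leave the tray 4 mm play each side; their mouth, 142 mm wide, ends at the plate's edge, 81 mm from this mark. Deck and plate reach 25 mm beyond the marked tray outlines.
- weigh_mark (a point): Centre of the marked place on the weighing plate, 30 mm above the desk; 166 mm from load_mark along +y; axes as the scale. The damped steel plate (148 x 176 mm) sinks straight down on a spring, 0.62 mm per newton (3.3 mm at most), and turns the live hand 0.94 rad per newton (0.2 rad less while it drags the peak hand up); it first moves at 0.1 N.
- dial_centre (a point): Centre of the dial's white face, 46 mm above the desk, on a round black console of radius 64 mm (rim 54 mm above the desk) behind the weighing plate. The dial lies flat, facing up; its scale runs 4.7 rad clockwise from zero at the near left. Axes as the scale.
- live_hand (a joint): The slim black needle of the dial, in rad clockwise (seen from above) from zero; shows the weight on the plate now. The tray alone gives about 1.2 to 1.6.
- peak_hand (a joint): The short broad dark steel hand with a diamond tip above the needle with its knob, in rad clockwise from zero (0 at the stop, 4.95 at most). A pin on the live hand pushes it up; it stays there, with very light friction (under 0.001 N m), until turned back counterclockwise by its knob. It cannot go below the live hand: it reaches zero only with the plate unloaded. It starts at an earlier weighing.
- live_tip (a point): Point on the live hand, 42 mm from the dial's axis, below peak_tip when the hands are together; x axis along the hand, outward.
- peak_tip (a point): Tip of the peak hand, 42 mm from the dial's axis; x axis along the hand, outward.
- knob_grip (a point): The middle of the peak hand's reset knob, on the vertical axis of the dial, 76 mm above the desk: a black ribbed round knob, diameter 25 mm, from 56 to 87 mm above the desk. Turns with the peak hand.
- tray_floor (a point): The loose white tray of the scale, 120 x 142 x 32 mm, about 0.16 kg, open at the top, with slippery rounded corners, on two sled runners (friction 0.12). This point is the centre of its inner floor, 15 mm above the surface the runners stand on; the walls are 4 mm thick and end 17 mm above this point; the inside is 112 mm (x) by 134 mm (y). x axis away from the robot, y along the track, z up.
- tray_right_end (a point): Middle of the outer face of the tray's right end wall (-y), half-way up the wall (which reaches from 10 mm below to 10 mm above this point): the place to push the tray towards the weighing plate. Axes as the tray.
- tray_left_end (a point): The same on the tray's left end wall (+y): the place to push the tray towards the deck. Axes as the tray.
- pad_a_mid (a point): Centre of a yellow note pad lying flat, 36 (x) x 48 (y) x 13 mm. May be absent.
- pad_b_mid (a point): Centre of a second, equal note pad. May be absent.
- tape_roll_mid (a point): Centre of a roll of clear tape lying flat, 53 mm in diameter, 18 mm high, its middle solid to the fingers. May be absent.
- eraser_mid (a point): Centre of an eraser in a card sleeve, 21 (x) x 52 (y) x 11 mm. May be absent.
- correction_tape_mid (a point): Centre of a correction-tape dispenser lying flat, 27 (x) x 79 (y) x 14 mm. May be absent.
- jar: White jar with a lid (71 mm wide, 114 mm high) at the back left, a bystander; origin at the centre of its underside.
- tray: The same tray: origin on the surface below its centre; axes as tray_floor.

How it is judged:
On the way, in this order (a step that is already met when the one before it is completed fails the run):
1. The tray has been slid off the weighing plate to the marked loading place and the live hand is at zero (horizontal distance between tray_floor and load_mark below 0.01 m and value of joint live_hand below 0.1 rad), for 0.2 s.
2. With the tray at the loading place and the plate empty, the peak hand is at its zero stop and every piece of the set is in the tray (in either order) (all of step 1 and value of joint peak_hand below 0.08 rad and x of pad_a_mid in the frame of tray_floor between -0.054 and 0.054 m and y of pad_a_mid in the frame of tray_floor between -0.065 and 0.065 m and z of pad_a_mid in the frame of tray_floor between -0.005 and 0.045 m and x of pad_b_mid in the frame of tray_floor between -0.054 and 0.054 m and y of pad_b_mid in the frame of tray_floor between -0.065 and 0.065 m and z of pad_b_mid in the frame of tray_floor between -0.005 and 0.045 m and x of tape_roll_mid in the frame of tray_floor between -0.054 and 0.054 m and y of tape_roll_mid in the frame of tray_floor between -0.065 and 0.065 m and z of tape_roll_mid in the frame of tray_floor between -0.005 and 0.045 m and x of eraser_mid in the frame of tray_floor between -0.054 and 0.054 m and y of eraser_mid in the frame of tray_floor between -0.065 and 0.065 m and z of eraser_mid in the frame of tray_floor between -0.005 and 0.045 m and x of correction_tape_mid in the frame of tray_floor between -0.054 and 0.054 m and y of correction_tape_mid in the frame of tray_floor between -0.065 and 0.065 m and z of correction_tape_mid in the frame of tray_floor between -0.005 and 0.045 m), for 0.3 s.
At the end, for the whole second after the job is handed in: The tray rests on the weighing plate, its centre within 10 mm of the mark, with every piece of the set inside it (centres inside the walls); the weight stands on the live hand (over 1.0 rad), and the peak hand stands with the live hand (their listed points within 8 mm, about 0.19 rad) (horizontal distance between tray_floor and weigh_mark below 0.01 m and value of joint each of live_hand, peak_hand above 1 rad and horizontal distance between live_tip and peak_tip below 0.008 m and linear speed of tray below 0.01 m/s and x of pad_a_mid in the frame of tray_floor between -0.054 and 0.054 m and y of pad_a_mid in the frame of tray_floor between -0.065 and 0.065 m and z of pad_a_mid in the frame of tray_floor between -0.005 and 0.045 m and x of pad_b_mid in the frame of tray_floor between -0.054 and 0.054 m and y of pad_b_mid in the frame of tray_floor between -0.065 and 0.065 m and z of pad_b_mid in the frame of tray_floor between -0.005 and 0.045 m and x of tape_roll_mid in the frame of tray_floor between -0.054 and 0.054 m and y of tape_roll_mid in the frame of tray_floor between -0.065 and 0.065 m and z of tape_roll_mid in the frame of tray_floor between -0.005 and 0.045 m and x of eraser_mid in the frame of tray_floor between -0.054 and 0.054 m and y of eraser_mid in the frame of tray_floor between -0.065 and 0.065 m and z of eraser_mid in the frame of tray_floor between -0.005 and 0.045 m and x of correction_tape_mid in the frame of tray_floor between -0.054 and 0.054 m and y of correction_tape_mid in the frame of tray_floor between -0.065 and 0.065 m and z of correction_tape_mid in the frame of tray_floor between -0.005 and 0.045 m); the robot touches nothing.
It fails at once if the tray lifted (more than 12 mm above the track) instead of slid (height (world z) of tray_floor above 0.057 m).
It fails at once if the jar knocked over or pushed more than 60 mm (angle between jar's own z axis and vertical above 0.5 rad or distance of jar from where it was at the start of the episode above 0.06 m).
Of pad_a, pad_b, tape_roll, eraser, correction_tape only 3 to 5 are there at a start; the rules pass over those that are not, and their reading is None.
At some moment in a run one of pad_a, pad_b, tape_roll, eraser, correction_tape may be knocked a few centimetres aside while the robot is not near it.
Once in a run the grip may slacken for a moment while it holds something.
It also fails if it takes over 210 s, if anything falls off the work surface, if the arm or the gripper's body presses on something with over 40 N, if the wrist force passes 120 N, or if a joint passes its speed limit or range.

## Working session

There is one attempt and no reset: what is moved stays moved. The work goes in short steps, Python scripts to look and compute and a tool call to move; the robot and the scene stay as the last step left them, time stands still between calls to the robot, and variables do not carry over. Pictures are saved under pics/ and viewed, at most 14 in all, crops included, and the job is handed in when it is done.

Besides the shell and the picture viewer there is one more tool, called after ">>>" as name([rows], argument=value, ...), one row to a line, values as JSON. jog_arm: Moves the arm, as the interface text tells. Its arguments: {"type":"object","properties":{"rows":{"type":"array","items":{"type":"array"}},"squeeze":{"type":"number"}},"required":["rows"]}

```bash
mkdir -p pics; ls; cat > h.py <<'E'
from station import *
import numpy as np, cv2
def world(pic,at,z=None):
    c,r=at[0]*640,at[1]*480
    K=np.array(pic["K"]);T=np.array(pic["world_from_camera"])
    d=np.array([(c-K[0,2])/K[0,0],-(r-K[1,2])/K[1,1],-1.])
    o=T[:3,3];w=T[:3,:3]@d
    if z is None:
        s=pic["range_z"][min(479,int(r)),min(639,int(c))]
    else: s=(z-o[2])/w[2]
    return o+s*w
Z=dict(pad_a_mid=.0065,tape_roll_mid=.009,eraser_mid=.0055,correction_tape_mid=.007,tray_floor=.045,tray_right_end=.052,tray_left_end=.052,load_mark=.03,weigh_mark=.03,dial_centre=.046,knob_grip=.076,live_tip=.048,peak_tip=.055,jar=0,scale=0)
def look(names,cams=("top","scene"),save=None,n=3):
    for cam in cams:
        p=camera(cam)
        if save: cv2.imwrite(f"pics/{save}_{cam}.png",p["image"][:,:,::-1])
        for k in names:
            for f in spot_point(k,p)[:n]:
                if f["p"]<.2: continue
                print(cam,k,round(f["p"],2),np.round(np.array(f["at"])*[640,480]),"plane",np.round(world(p,f["at"],Z[k]),4),"rng",np.round(world(p,f["at"]),4))
E
python3 - <<'E'
from h import *
look(list(Z),save="a")
print(get_obs())
E
```

```text
pics
top pad_a_mid 0.71 [226. 331.] plane [0.4326 0.3212 0.0065] rng [0.4327 0.3206 0.0098]
top pad_a_mid 0.38 [330. 216.] plane [0.6428 0.1259 0.0065] rng [0.6356 0.1262 0.0446]
top eraser_mid 0.64 [226. 327.] plane [0.4391 0.3208 0.0055] rng [0.4393 0.3194 0.0128]
top eraser_mid 0.54 [276. 335.] plane [0.4236 0.2285 0.0055] rng [0.4238 0.2279 0.0114]
top tray_floor 0.95 [365. 297.] plane [0.489  0.0669 0.045 ] rng [0.4891 0.0666 0.0408]
top tray_floor 0.58 [396. 294.] plane [0.4934 0.012  0.045 ] rng [0.4934 0.0121 0.0453]
top tray_floor 0.41 [322. 302.] plane [0.48   0.1442 0.045 ] rng [0.4805 0.1444 0.0266]
top tray_right_end 0.97 [399. 292.] plane [0.4949 0.0071 0.052 ] rng [0.4953 0.0057 0.0416]
top tray_left_end 0.48 [354. 222.] plane [0.6229 0.0823 0.052 ] rng [0.6173 0.084  0.0831]
top load_mark 0.83 [453. 289.] plane [ 0.5002 -0.0936  0.03  ] rng [ 0.5002 -0.0932  0.0317]
top load_mark 0.24 [354. 221.] plane [0.629  0.0824 0.03  ] rng [0.619  0.0854 0.0859]
top weigh_mark 0.71 [275. 334.] plane [0.4256 0.2286 0.03  ] rng [0.4251 0.2303 0.0134]
top dial_centre 0.59 [350. 223
[... 1921 characters left out ...]
015 0.0516]
{'time_s': 1.6, 'qpos': array([ 1.14937655e+00,  2.99886312e-01,  1.52100352e+00, -2.00571980e-05,
        1.32066793e+00, -6.65658868e-02]), 'joint_vel': array([ 9.55817300e-06, -1.20558053e-03, -7.44400456e-04,  2.07949562e-03,
       -1.56017527e-04, -2.48819293e-05]), 'tau': array([-7.84874483e-04, -5.31661248e+01, -3.52911437e+01,  7.08247279e-02,
        2.13203277e-02,  1.65313804e-05]), 'ee_pos': array([0.19108921, 0.51573531, 0.1778516 ]), 'eef_rot': array([3.14155913e+00, 2.17111513e-05, 2.78674373e+00]), 'force': array([-0.46650449,  0.75495208, -0.66267151]), 'moment': array([-0.03572237, -0.04393488,  0.03823734]), 'grip_force': 0.0, 'grip_width': 0.0939226458001254}
```

View pics/a_top.png

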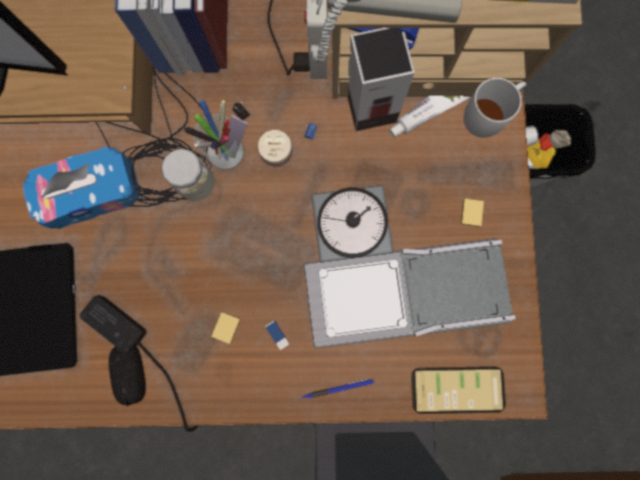

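View pics/a_scene.png

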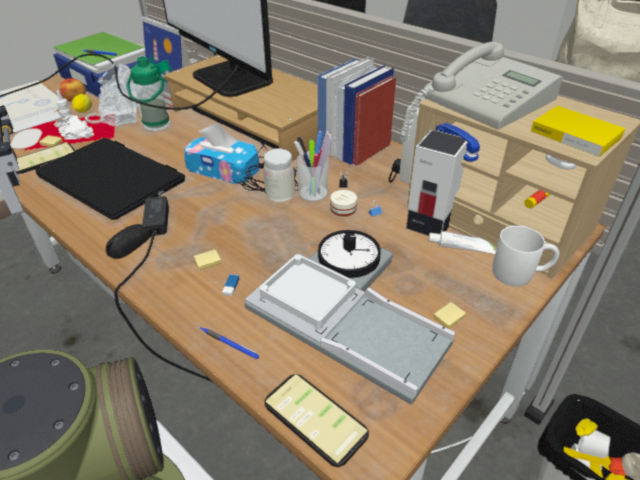

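Both views show two yellow pads (top view 226,328 and 473,212), a blue-and-white eraser (277,335), the tray on the plate (363,298) and the dial (352,222). A round tin stands at (275,147). Next I check the tin and measure yaw angles.

```bash
cat >> h.py <<'E'
def cloud(p):
    K=np.array(p["K"]);T=np.array(p["world_from_camera"]);r,c=np.mgrid[:480,:640];z=p["range_z"]
    d=np.stack([(c+.5-K[0,2])/K[0,0]*z,-(r+.5-K[1,2])/K[1,1]*z,-z,np.ones_like(z)],-1)
    return (d@T.T)[...,:3]
def rect(m,p,z,box):
    """min-area rect of mask m inside pixel box, on world plane z"""
    mm=np.zeros(m.shape,np.uint8);c0,r0,c1,r1=box;mm[r0:r1,c0:c1]=m[r0:r1,c0:c1]
    n,l,s,_=cv2.connectedComponentsWithStats(mm)
    if n<2: return None
    k=1+np.argmax(s[1:,4]);r,c=np.where(l==k)
    q=np.array([world(p,((a+.5)/640,(b+.5)/480),z)[:2] for a,b in zip(c,r)],np.float32)
    (x,y),(w,h),a=cv2.minAreaRect(q*1000)
    return np.round([x,y,w,h,a,len(r)],1), np.round(q.mean(0)*1000,1)
E
python3 - <<'E'
from h import *
p=camera("top");C=cloud(p);im=p["image"].astype(int)
hsv=cv2.cvtColor(p["image"],cv2.COLOR_RGB2HSV)
print("f",p["K"][0][0],p["K"][0][2],p["K"][1][2],np.round(p["world_from_camera"],3).tolist())
for n,(c,r) in dict(tin=(275,147),blue=(310,131),wht=(430,113),deck=(452,287),plate=(320,330),desk=(440,360)).items(): print(n,np.round(C[r-2:r+3,c-2:c+3].reshape(-1,3).mean(0),4))
for l in("tape_roll_mid","correction_tape_mid"):
  print(l,[(round(f["p"],2),np.round(np.array(f["at"])*[640,480])) for f in search_frame(l,p)[:3]])
yel=(hsv[...,0]>18)&(hsv[...,0]<32)&(hsv[...,1]>90)&(hsv[...,2]>150)
print("padL",rect(yel,p,.013,(205,305,245,350)));print("padR",rect(yel,p,.013,(455,190,490,230)))
wh=(hsv[...,1]<45)&(hsv[...,2]>165); bl=(hsv[...,0]>100)&(hsv[...,0]<125)&(hsv[...,1]>100)
print("er",rect(wh|bl,p,.011,(260,315,295,355)))
print("tray",rect((hsv[...,2]>175)&(hsv[...,1]<40),p,.060,(312,255,410,345)))
print("dial",rect((hsv[...,2]>150)&(hsv[...,1]<50),p,.046,(310,180,395,262)))
# scale: height mask 20..50mm
H=C[...,2]; print("deckmask",rect((H>.022)&(H<.06),p,.03,(300,235,520,350)))
print("knob",np.round(np.median(C[(H>.08)&(H<.095)&(abs(C[...,0]-.62)<.03)&(abs(C[...,1]-.085)<.03)],0),4))
c=cv2.resize(p["image"][170:350,200:520],None,fx=2.5,fy=2.5,interpolation=3);cv2.imwrite("pics/b.png",c[:,:,::-1])
E
```

```text
f 523.0005670014696 325.722525871425 242.51263191310025 [[-0.019, 0.99, -0.137, 0.458], [-1.0, -0.019, -0.001, 0.133], [-0.004, 0.137, 0.991, 0.98], [0.0, 0.0, 0.0, 1.0]]
tin [0.7706 0.2255 0.0333]
blue [0.8072 0.1599 0.0148]
wht [ 0.8363 -0.0706  0.0203]
deck [ 0.5009 -0.0839  0.0677]
plate [0.4305 0.1472 0.0286]
desk [ 3.713e-01 -7.130e-02 -3.000e-04]
tape_roll_mid [(0.39, array([361., 299.]))]
correction_tape_mid []
padL (array([438.2, 320.7,  37.6,  48.5,  68. , 541. ]), array([438. , 320.4], dtype=float32))
padR (array([ 643.2, -142.9,   36.4,   48.3,   81. ,  482. ]), array([ 643.2, -142.6], dtype=float32))
er (array([428.3, 229.7,  29.9,  16.6,  33.4, 152. ]), array([428.4, 229.6], dtype=float32))
tray (array([ 485.8,   71.8,  119.6,  142.1,    6.6, 5430. ]), array([485.4,  72.8], dtype=float32))
dial (array([ 623.3,   85.5,  112.4,  110.3,   88.9, 2766. ]), array([622.2,  85.9], dtype=float32))
deckmask (array([ 5.1810e+02, -1.1100e+01,  2.0170e+02,  3.6520e+02,  5.8000e+00,
        1.7803e+04]), array([502.9,  -4.3], dtype=float32))
knob [0.6229 0.0859 0.0857]
```

View pics/b.png

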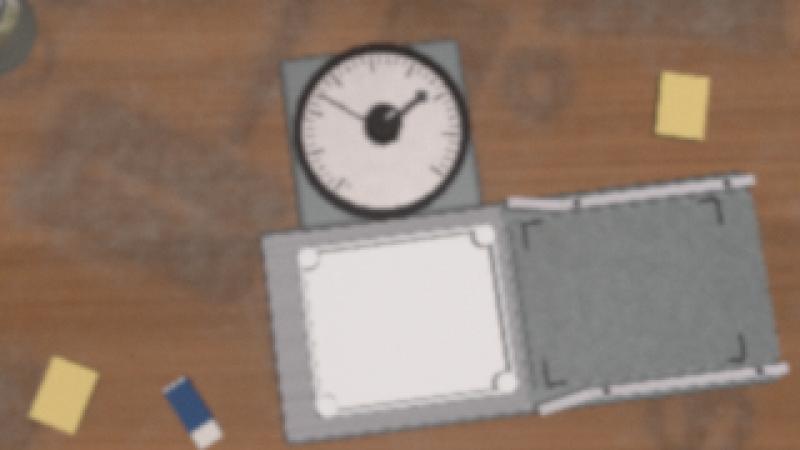

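```bash
cat >> h.py <<'E'
EX=np.array([.9942,.108]);EY=np.array([-.108,.9942]);TR=np.array([.4858,.0718])
def delta(x,y,z,yaw,frm=None):
    o=get_obs() if frm is None else None
    p,yw=(o["ee_pos"],np.degrees(o["eef_rot"][2])) if o else (np.array(frm[:3]),frm[3])
    t=(yw-yaw+180)%360-180
    a=np.radians(yaw);d=np.array([x,y,z])-p
    print("turn",round(t,1),"shift mm",np.round(1000*np.array([d[0]*np.cos(a)+d[1]*np.sin(a),d[0]*np.sin(a)-d[1]*np.cos(a),-d[2]]),1),"at",np.round(p,4),round(yw,1))
E
python3 - <<'E'
from h import *
p=camera("top");C=cloud(p)
for n,(c,r) in dict(ring=(416,204),ring2=(478,338),load=(453,287)).items(): print(n,np.round(C[r-6:r+7,c-6:c+7,2].reshape(-1)[::20],3))
print("load",world(p,(453.6/640,286.8/480),.03))
delta(*(TR+.105*EY),.12,96.2)
E
```

```text
ring [-0.002  0.    -0.003 -0.001 -0.001  0.     0.    -0.003 -0.004]
ring2 [ 0.    -0.006 -0.001  0.002 -0.003 -0.002 -0.001  0.001  0.001]
load [0.027 0.032 0.033 0.027 0.03  0.03  0.03  0.032 0.03 ]
load [ 0.50402447 -0.09505339  0.03      ]
turn 63.5 shift mm [-368.2  245.1   57.9] at [0.1911 0.5158 0.1779] 159.7
```

>>> jog_arm([
  [[0,0,0],7.05,0.07],
  [[0,0,0],7.05,0.07],
  [[0,0,0],7.05,0.07],
  [[0,0,0],7.05,0.07],
  [[0,0,0],7.05,0.07],
  [[0,0,0],7.05,0.07],
  [[0,0,0],7.05,0.07],
  [[0,0,0],7.05,0.07],
  [[0,0,0],7.05,0.07],
], squeeze=10)

```text
time_s: 2.55
ee_pos: [0.1911, 0.5157, 0.1778]
eef_rot: [-3.142, 0.0, 1.673]
force: [-1.2, 0.1, 0.8]
grip_width: 0.07
grip_force: 0.0
```

>>> jog_arm([
  [[-0.03,0.02,0],0,0.07],
  [[-0.03,0.02,0],0,0.07],
  [[-0.03,0.02,0],0,0.07],
  [[-0.03,0.02,0],0,0.07],
  [[-0.03,0.02,0],0,0.07],
  [[-0.03,0.02,0],0,0.07],
  [[-0.03,0.02,0],0,0.07],
  [[-0.03,0.02,0],0,0.07],
  [[-0.03,0.02,0],0,0.07],
  [[-0.03,0.02,0],0,0.07],
  [[-0.03,0.02,0],0,0.07],
  [[-0.03,0.02,0],0,0.07],
])

```text
time_s: 3.55
ee_pos: [0.4696, 0.1822, 0.178]
eef_rot: [3.141, -0.0, 1.679]
force: [-0.2, 1.4, 0.1]
grip_width: 0.0701
grip_force: 0.0
```

```bash
python3 - <<'E'
from h import *
delta(*(TR+.105*EY),.046,96.2); print(get_obs()["qpos"])
E
```

```text
turn 0.0 shift mm [ -6.5   4.2 132. ] at [0.4696 0.1822 0.178 ] 96.2
[ 2.97491526e-01  1.96251232e-01  1.64977970e+00 -1.44894435e-05
  1.29518932e+00  1.88982886e-01]
```

>>> jog_arm([
  [[-0.006,0.004,0.03],0,0.07],
  [[0,0,0.03],0,0.07],
  [[0,0,0.03],0,0.07],
  [[0,0,0.03],0,0.07],
  [[0,0,0.012],0,0.07],
  [[-0.006,0,0],0,0.07],
  [[-0.006,0,0],0,0.07],
  [[-0.004,0,0],0,0.07],
  [[-0.003,0,0],0,0.07],
  [[-0.003,0,0],0,0.07],
  [[-0.004,0,0],0,0.07],
  [[-0.006,0,0],0,0.07],
])

```text
time_s: 4.55
ee_pos: [0.477, 0.1463, 0.0463]
eef_rot: [3.141, -0.0, 1.68]
force: [-0.5, -0.0, -0.2]
grip_width: 0.07
grip_force: 0.0
```

>>> jog_arm([
  [[-0.008,0,0],0,0.07],
  [[-0.008,0,0],0,0.07],
  [[-0.008,0,0],0,0.07],
  [[-0.008,0,0],0,0.07],
  [[-0.008,0,0],0,0.07],
  [[-0.008,0,0],0,0.07],
  [[-0.008,0,0],0,0.07],
  [[-0.008,0,0],0,0.07],
  [[-0.008,0,0],0,0.07],
  [[-0.008,0,0],0,0.07],
  [[-0.008,0,0],0,0.07],
  [[-0.008,0,0],0,0.07],
])

```text
time_s: 5.55
ee_pos: [0.4873, 0.0503, 0.0458]
eef_rot: [3.142, 0.0, 1.679]
force: [1.0, 0.8, -0.0]
grip_width: 0.0697
grip_force: 0.0
```

>>> jog_arm([
  [[-0.008,0,0],0,0.07],
  [[-0.008,0,0],0,0.07],
  [[-0.008,0,0],0,0.07],
  [[-0.007,0,0],0,0.07],
  [[-0.006,0,0],0,0.07],
  [[-0.005,0,0],0,0.07],
  [[-0.004,0,0],0,0.07],
  [[-0.003,0,0],0,0.07],
  [[-0.002,0,0],0,0.07],
  [[0,0,0],0,0.07],
])

```text
time_s: 6.38
ee_pos: [0.4927, 0.0002, 0.0458]
eef_rot: [-3.142, 0.0, 1.679]
force: [0.4, 0.1, 0.0]
grip_width: 0.0702
grip_force: 0.0
```

```bash
cat >> h.py <<'E'
L=np.array([.504,-.095])
def tray(p,box=(300,235,530,350)):
    hsv=cv2.cvtColor(p["image"],cv2.COLOR_RGB2HSV)
    m=(hsv[...,2]>175)&(hsv[...,1]<40)
    return rect(m,p,.06,box)
E
python3 - <<'E'
from h import *
o=get_obs();print((o["ee_pos"][:2]-L)@np.c_[EX,EY], o["force"])
p=camera("top");print(tray(p,(410,248,505,326)))
c=cv2.resize(p["image"][170:350,300:540],None,fx=3,fy=3,interpolation=3);cv2.imwrite("pics/c.png",c[:,:,::-1])
E
```

```text
[-0.00092408  0.09583092] [0.39568142 0.11575578 0.04409961]
(array([567.6, -84. ,  56.7,   5.3,  88.9,  80. ]), array([568.5, -77.7], dtype=float32))
```

View pics/c.png

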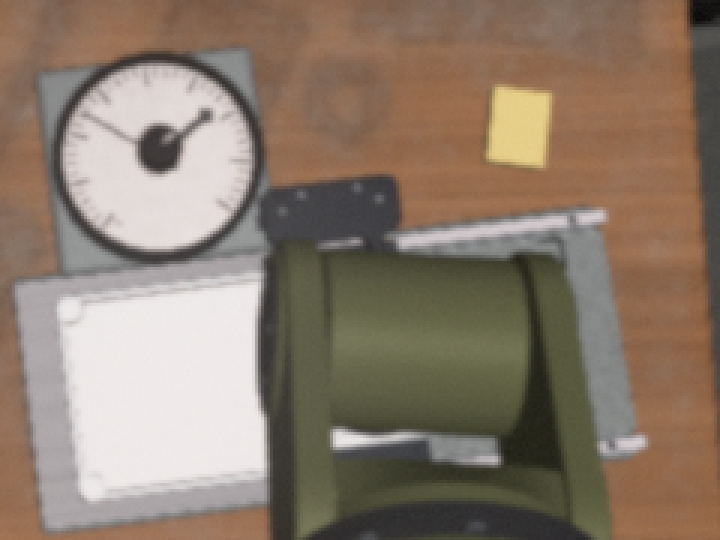

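The crop seems to show the tray still on the plate (left corners at 68,300 and 92,487) although the gripper has passed through its place. I'll check with the scene camera.

```bash
python3 - <<'E'
from h import *
look(["tray_floor","tray_left_end","tray_right_end","peak_tip","live_tip"],save="d")
p=camera("scene");C=cloud(p)
c=cv2.resize(p["image"][200:420,200:500],None,fx=2.6,fy=2.6,interpolation=3);cv2.imwrite("pics/d.png",c[:,:,::-1])
E
```

```text
top tray_floor 0.69 [364. 299.] plane [0.4853 0.068  0.045 ] rng [0.4853 0.0678 0.0424]
top tray_left_end 0.59 [321. 304.] plane [0.4773 0.1445 0.052 ] rng [0.4777 0.1447 0.0294]
top peak_tip 0.62 [367. 205.] plane [0.6536 0.0596 0.055 ] rng [0.6555 0.0588 0.0458]
top live_tip 0.45 [332. 207.] plane [0.6514 0.1223 0.048 ] rng [0.6517 0.1223 0.0467]
scene tray_floor 0.83 [309. 291.] plane [0.487  0.0695 0.045 ] rng [0.4889 0.0714 0.0422]
scene tray_left_end 0.66 [276. 274.] plane [0.4738 0.1435 0.052 ] rng [0.4683 0.1371 0.0601]
scene tray_right_end 0.39 [383. 336.] plane [ 0.4897 -0.101   0.052 ] rng [ 0.5064 -0.0905  0.0286]
```

View pics/d.png

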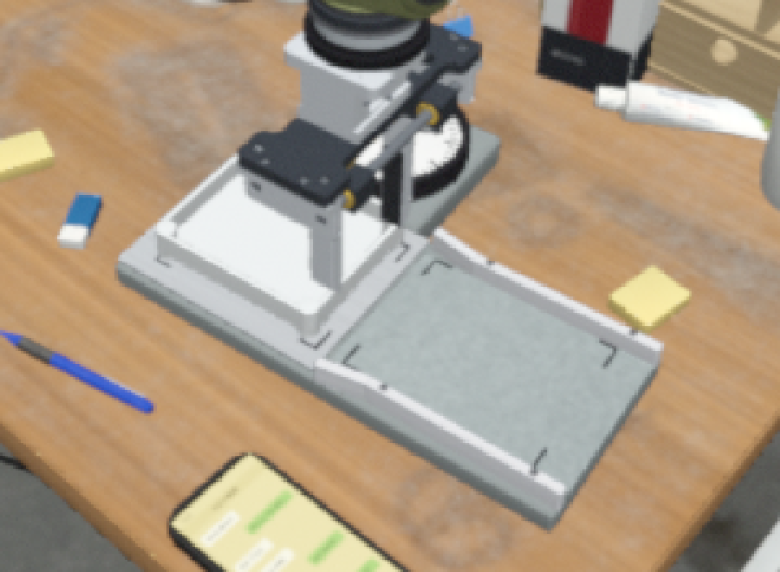

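```bash
python3 - <<'E'
from h import *
p=camera("scene");C=cloud(p)
print(p["shot"],get_obs()["ee_pos"],get_obs()["grip_width"])
for (c,r) in [(325,280),(325,290),(325,300),(325,305),(325,308),(325,312),(325,316),(352,270),(352,280),(352,285),(352,290)]: print(c,r,np.round(C[r,c-1:c+2].mean(0),4),p["image"][r,c])
E
```

```text
9 [4.92678224e-01 4.00588385e-04 4.58439864e-02] 0.07013396500403603
325 280 [ 0.4111 -0.0404  0.2009] [153 156 160]
325 290 [ 0.4157 -0.0363  0.1733] [148 153 156]
325 300 [ 0.4464 -0.0087  0.1075] [150 153 157]
325 305 [ 0.4459 -0.0091  0.0959] [149 153 156]
325 308 [ 0.4462 -0.0089  0.088 ] [149 153 156]
325 312 [0.4654 0.0084 0.0494] [230 232 232]
325 316 [ 0.4545 -0.0014  0.0552] [181 185 185]
352 270 [5.283e-01 3.000e-04 1.132e-01] [35 37 40]
352 280 [ 5.286e-01 -5.000e-04  8.880e-02] [36 38 41]
352 285 [ 0.5284 -0.0012  0.0767] [56 58 59]
352 290 [0.5397 0.0071 0.0496] [165 167 167]
```

>>> jog_arm([
  [[0,0,-0.03],0,0.07],
  [[0,0,-0.03],0,0.07],
  [[0.03,0,0],0,0.07],
  [[0.03,0,0],0,0.07],
  [[0.03,0,0],0,0.07],
  [[0.03,0,0],0,0.07],
  [[0.03,0,0],0,0.07],
  [[0.03,0,0],0,0.07],
  [[0,0,0.03],0,0.07],
  [[0,0,0.03],0,0.07],
  [[0,0,0],0,0.07],
])

```text
time_s: 8.05
ee_pos: [0.4703, 0.179, 0.0413]
eef_rot: [-3.134, 0.001, 1.68]
force: [-0.6, 0.2, -0.9]
grip_width: 0.07
grip_force: 0.0
```

```bash
python3 - <<'E'
from h import *
p=camera("scene");C=cloud(p);o=get_obs()
print(o["ee_pos"],o["grip_width"],o["qpos"])
# points near the fingers
e=o["ee_pos"];d=C-np.array(e);u=d[...,0]*EX[0]+d[...,1]*EX[1];v=d[...,0]*EY[0]+d[...,1]*EY[1]
m=(abs(v)<.02)&(abs(u)<.06)&(C[...,2]>.036)&(C[...,2]<.25)
for lo in np.arange(.035,.16,.01):
    k=m&(C[...,2]>lo)&(C[...,2]<=lo+.01); print(round(lo,3),k.sum(), np.round([u[k].min(),u[k].max()],3) if k.any() else "")
c=cv2.resize(p["image"][160:380,150:450],None,fx=2.6,fy=2.6,interpolation=3);cv2.imwrite("pics/e.png",c[:,:,::-1])
E
```

```text
[0.47165187 0.17898577 0.04409969] 0.07004406131754305 [ 2.90108507e-01  3.60874034e-01  1.77943301e+00 -4.95163872e-05
  1.00615929e+00  1.81255082e-01]
0.035 0 
0.045 0 
0.055 0 
0.065 24 [-0.042  0.038]
0.075 79 [-0.049  0.043]
0.085 83 [-0.049  0.046]
0.095 90 [-0.05   0.045]
0.105 93 [-0.05   0.045]
0.115 84 [-0.049  0.047]
0.125 83 [-0.05   0.047]
0.135 63 [-0.05   0.047]
0.145 47 [-0.049  0.046]
0.155 24 [-0.05   0.046]
```

View pics/e.png

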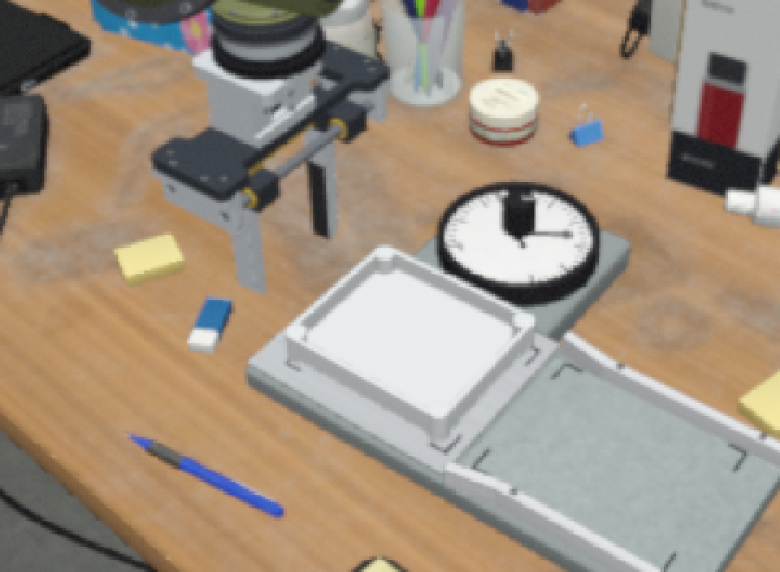

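Forward measurement shows that the real fingertips end about 27 mm above the reported TCP. The tray is untouched on the plate, at about (410,345) in this crop. I'll touch the desk gently to calibrate this offset.

>>> jog_arm([
  [[0.014,0.03,0],0,0.07],
  [[0,0,0.02],0,0.07],
  [[0,0,0.02],0,0.07],
  [[0,0,0.01],0,0.07],
  [[0,0,0],0,0.07],
  [[0,0,0],0,0.07],
])

```text
time_s: 8.6
ee_pos: [0.502, 0.1964, -0.003]
eef_rot: [3.141, -0.0, 1.679]
force: [-0.3, 0.1, 0.3]
grip_width: 0.0698
grip_force: 0.0
```

>>> jog_arm([
  [[0,0,0.002],0,0.07],
  [[0,0,0.002],0,0.07],
  [[0,0,0.002],0,0.07],
  [[0,0,0],0,0.07],
])

```text
time_s: 8.93
ee_pos: [0.5015, 0.1965, -0.01]
eef_rot: [3.141, -0.0, 1.679]
force: [-0.8, -0.0, -0.7]
grip_width: 0.07
grip_force: 0.0
```

```bash
cat >> h.py <<'E'
def tip():
    p=camera("scene");C=cloud(p);o=get_obs();e=o["ee_pos"];d=C-np.array(e);u=d[...,0]*EX[0]+d[...,1]*EX[1];v=d[...,0]*EY[0]+d[...,1]*EY[1]
    k=(abs(v)<.012)&(u<-.03)&(u>-.056)&(C[...,2]>.007)&(C[...,2]<.2)
    print("ee",e,"F",np.round(o["force"],1),"near finger lowest z",np.round(np.sort(C[k][:,2])[:8],4))
E
python3 -c "
from h import *
tip()"
```

```text
ee [ 0.50148845  0.19647113 -0.01000332] F [-0.7 -0.7  0.7] near finger lowest z [0.0187 0.0222 0.0224 0.0234 0.0242 0.0244 0.0253 0.0255]
```

>>> jog_arm([
  [[0,0,0.003],0,0.07],
  [[0,0,0.003],0,0.07],
  [[0,0,0.003],0,0.07],
  [[0,0,0.002],0,0.07],
  [[0,0,0],0,0.07],
  [[0,0,0],0,0.07],
])

```text
time_s: 9.48
ee_pos: [0.5014, 0.1965, -0.0213]
eef_rot: [-3.141, 0.0, 1.679]
force: [-0.2, 0.7, -0.3]
grip_width: 0.0697
grip_force: 0.0
```

>>> jog_arm([
  [[0,0,0.002],0,0.07],
  [[0,0,0],0,0.07],
])

```text
time_s: 9.65
ee_pos: [0.5014, 0.1965, -0.0234]
eef_rot: [-3.141, 0.0, 1.679]
force: [0.5, -0.4, -0.2]
grip_width: 0.0701
grip_force: 0.0
```

>>> jog_arm([
  [[0,0,0.002],0,0.07],
  [[0,0,0],0,0.07],
])

```text
time_s: 9.82
ee_pos: [0.5014, 0.1964, -0.0254]
eef_rot: [-3.141, 0.0, 1.679]
force: [-0.8, 0.2, -0.3]
grip_width: 0.0696
grip_force: 0.0
```

>>> jog_arm([
  [[0,0,0.0015],0,0.07],
  [[0,0,0],0,0.07],
])

```text
time_s: 9.98
ee_pos: [0.5014, 0.1965, -0.0269]
eef_rot: [-3.141, 0.0, 1.679]
force: [-0.1, -0.4, -0.8]
grip_width: 0.0697
grip_force: 0.0
```

```bash
python3 -c "
from h import *
tip()"
```

```text
ee [ 0.5014502   0.19647151 -0.02675635] F [ 0.7 -0.1 -0.1] near finger lowest z [0.0076 0.0078 0.0086 0.0096 0.0098 0.0099 0.0105 0.0107]
```

>>> jog_arm([
  [[0,0,0.0015],0,0.07],
  [[0,0,0],0,0.07],
])

```text
time_s: 10.2
ee_pos: [0.5017, 0.1966, -0.0273]
eef_rot: [3.141, -0.0, 1.679]
force: [-4.0, -1.0, 11.6]
grip_width: 0.0699
grip_force: 5.4
```

>>> jog_arm([
  [[0,0,0.0015],0,0.07],
  [[0,0,0],0,0.07],
])

```text
time_s: 10.37
ee_pos: [0.5017, 0.1966, -0.0275]
eef_rot: [3.141, -0.0, 1.679]
force: [-12.6, -3.6, 31.5]
grip_width: 0.07
grip_force: 15.4
```

>>> jog_arm([
  [[0,0,-0.01],0,0.07],
  [[0,0,-0.02],0,0.07],
  [[0,0,-0.02],0,0.07],
  [[0,0,0],0,0.07],
  [[0,0,0],0,0.07],
])

```text
time_s: 10.78
ee_pos: [0.502, 0.1967, 0.0211]
eef_rot: [3.14, -0.0, 1.679]
force: [-0.2, 0.0, 0.1]
grip_width: 0.0702
grip_force: 0.0
```

```bash
cat >> h.py <<'E'
def dt(x,y,tipz,yaw,frm=None): delta(x,y,tipz-.0272,yaw,frm)
E
python3 -c "
from h import *
dt(*(TR+.1*EY),.046,96.2)"
```

```text
turn 0.0 shift mm [-22.4 -29.6   2.3] at [0.502  0.1967 0.0211] 96.2
```

>>> jog_arm([
  [[-0.022,-0.03,0.002],0,0.07],
  [[0,0,0],0,0.07],
  [[-0.006,0,0],0,0.07],
  [[-0.006,0,0],0,0.07],
  [[-0.004,0,0],0,0.07],
  [[-0.003,0,0],0,0.07],
  [[-0.003,0,0],0,0.07],
  [[-0.004,0,0],0,0.07],
  [[-0.006,0,0],0,0.07],
  [[-0.006,0,0],0,0.07],
  [[-0.006,0,0],0,0.07],
  [[-0.006,0,0],0,0.07],
])

```text
time_s: 11.78
ee_pos: [0.4796, 0.121, 0.0184]
eef_rot: [3.142, -0.0, 1.679]
force: [-0.1, -0.1, 0.1]
grip_width: 0.0699
grip_force: 0.5
```

```bash
python3 -c "
from h import *
o=get_obs();print(((o['ee_pos'][:2]-L)@np.c_[EX,EY]),o['ee_pos'],o['force'])
look(['tray_floor','tray_left_end'],cams=('scene',))"
```

```text
[-0.00097033  0.21740385] [0.47955807 0.12101702 0.01835846] [-0.07613819 -0.10344387  0.14242375]
scene tray_floor 0.78 [321. 300.] plane [0.4855 0.0366 0.045 ] rng [0.487  0.038  0.0428]
scene tray_floor 0.53 [203. 258.] plane [0.4133 0.2955 0.045 ] rng [0.4327 0.3282 0.0124]
scene tray_left_end 0.8 [293. 282.] plane [0.4803 0.1049 0.052 ] rng [0.4839 0.1087 0.0468]
scene tray_left_end 0.65 [352. 244.] plane [0.6396 0.0908 0.052 ] rng [0.6176 0.0737 0.0757]
scene tray_left_end 0.55 [322. 302.] plane [0.4785 0.0291 0.052 ] rng [0.4842 0.0343 0.0438]
```

>>> jog_arm([
  [[-0.008,0,0],0,0.07],
  [[-0.008,0,0],0,0.07],
  [[-0.008,0,0],0,0.07],
  [[-0.008,0,0],0,0.07],
  [[-0.008,0,0],0,0.07],
  [[-0.008,0,0],0,0.07],
  [[-0.008,0,0],0,0.07],
  [[-0.008,0,0],0,0.07],
  [[-0.008,0,0],0,0.07],
  [[-0.008,0,0],0,0.07],
  [[-0.008,0,0],0,0.07],
  [[-0.008,0,0],0,0.07],
])

```text
time_s: 12.93
ee_pos: [0.4899, 0.0254, 0.0183]
eef_rot: [-3.142, -0.0, 1.679]
force: [-0.9, 2.0, 1.7]
grip_width: 0.0698
grip_force: 1.1
```

>>> jog_arm([
  [[-0.006,0,0],0,0.07],
  [[-0.006,0,0],0,0.07],
  [[-0.006,0,0],0,0.07],
  [[-0.006,0,0],0,0.07],
  [[-0.005,0,0],0,0.07],
  [[-0.004,0,0],0,0.07],
  [[-0.003,0,0],0,0.07],
  [[-0.002,0,0],0,0.07],
  [[0,0,0],0,0.07],
  [[0,0,0],0,0.07],
])

```text
time_s: 13.77
ee_pos: [0.4939, -0.0116, 0.0182]
eef_rot: [-3.141, 0.0, 1.679]
force: [0.3, -0.1, -0.8]
grip_width: 0.0698
grip_force: 0.0
```

```bash
python3 -c "
from h import *
o=get_obs();print(((o['ee_pos'][:2]-L)@np.c_[EX,EY]),o['ee_pos'],o['force'])
dt(.6225,.0859,.12,0)"
```

```text
[-0.00102078  0.08396582] [ 0.49391781 -0.01163957  0.01824093] [ 0.26628909 -0.11166831 -0.8287408 ]
turn 96.2 shift mm [128.6 -97.5 -74.6] at [ 0.4939 -0.0116  0.0182] 96.2
```

>>> jog_arm([
  [[0.01,0,0],0,0.07],
  [[0,0,-0.03],0,0.07],
  [[0,0,-0.03],0,0.07],
  [[0,0,-0.03],0,0.07],
  [[0,0,0],7,0.07],
  [[0,0,0],7,0.06],
  [[0,0,0],7,0.05],
  [[0,0,0],7,0.05],
  [[0,0,0],7,0.05],
  [[0,0,0],7,0.05],
  [[0,0,0],7,0.05],
  [[0,0,0],7,0.05],
])

```text
time_s: 14.77
ee_pos: [0.4927, -0.0008, 0.1082]
eef_rot: [-3.141, 0.0, 0.696]
force: [0.4, 0.7, 0.3]
grip_width: 0.0497
grip_force: 0.0
```

>>> jog_arm([
  [[0,0,0],7,0.05],
  [[0,0,0],7,0.05],
  [[0,0,0],7,0.05],
  [[0,0,0],7,0.05],
  [[0,0,0],7,0.05],
  [[0,0,0],5,0.05],
  [[0.032,-0.022,0],0,0.05],
  [[0.032,-0.022,0],0,0.05],
  [[0.032,-0.022,0],0,0.05],
  [[0.032,-0.022,0],0,0.05],
  [[0,0,0],0,0.05],
  [[0,0,0],0,0.05],
])

```text
time_s: 15.77
ee_pos: [0.6206, 0.0887, 0.1069]
eef_rot: [3.141, 0.002, 0.006]
force: [-0.2, 0.2, -0.1]
grip_width: 0.0499
grip_force: 0.0
```

```bash
python3 - <<'E'
from h import *
print(get_obs()["qpos"])
p=camera("top");cv2.imwrite("pics/f.png",p["image"][:,:,::-1]);t=tray(p,(412,240,510,335));print(t)
if t:
  print(((t[0][:2]/1000-L)@np.c_[EX,EY]))
look(['tray_floor','peak_tip','live_tip','knob_grip'])
dt(.6225,.0859,.062,0)
c=cv2.resize(p["image"][160:350,300:540],None,fx=3,fy=3,interpolation=3);cv2.imwrite("pics/f.png",c[:,:,::-1])
E
```

```text
[ 8.35345582e-02  5.32345398e-01  1.36325741e+00 -8.43098127e-05
  1.24785731e+00  1.64844406e+00]
(array([ 505.4, -113.1,  119.9,   99.1,    6.3, 3183. ]), array([ 509. , -117.1], dtype=float32))
[-0.00056292 -0.01814622]
top tray_floor 0.57 [456. 283.] plane [ 0.5103 -0.0967  0.045 ] rng [ 0.5105 -0.0977  0.0409]
top tray_floor 0.29 [449. 286.] plane [ 0.5043 -0.083   0.045 ] rng [ 0.5044 -0.0835  0.0427]
scene tray_floor 0.66 [381. 330.] plane [ 0.5016 -0.0882  0.045 ] rng [ 0.503  -0.0873  0.043 ]
scene peak_tip 0.49 [376. 248.] plane [0.661  0.0452 0.055 ] rng [0.6658 0.0485 0.05  ]
scene knob_grip 0.75 [350. 242.] plane [0.6194 0.0794 0.076 ] rng [0.6135 0.0748 0.0824]
turn 0.2 shift mm [ 2.   0.8 73.8] at [0.6205 0.0867 0.1086] 0.2
```

View pics/f.png

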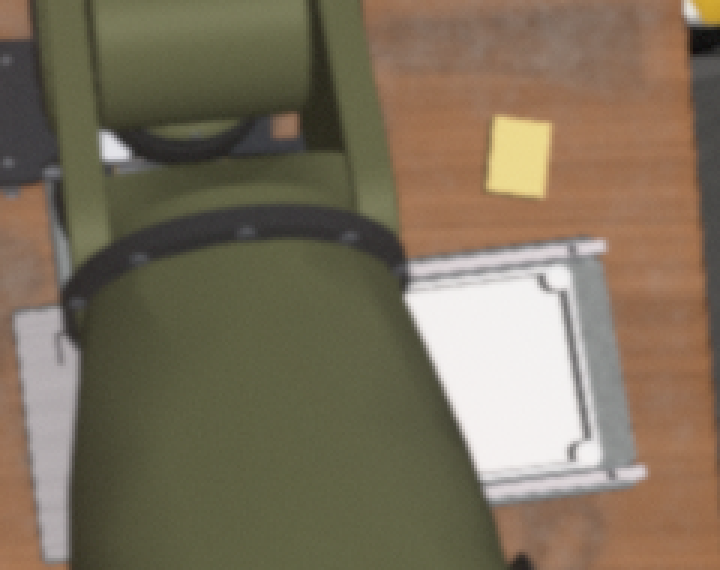

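The tray is in the guides: its right edge is at crop (590,370), which puts it about 3 mm from the mark. Next is the knob.

>>> jog_arm([
  [[0.002,0.001,0.03],0,0.05],
  [[0,0,0.03],0,0.05],
  [[0,0,0.012],0,0.05],
  [[0,0,0],0,0.05],
  [[0,0,0],0,0.02],
  [[0,0,0],0,0.02],
  [[0,0,0],0,0.02],
  [[0,0,0],0,0.02],
  [[0,0,0],0,0.02],
  [[0,0,0],0,0.02],
], squeeze=5)

```text
time_s: 17.15
ee_pos: [0.6232, 0.0854, 0.0377]
eef_rot: [3.141, -0.002, 0.004]
force: [-2.0, -3.5, 6.7]
grip_width: 0.0247
grip_force: 5.0
```

```bash
python3 -c "
from h import *
o=get_obs();print(o['ee_pos'],o['force'],o['grip_width'],o['grip_force'])"
```

```text
[0.62321857 0.08537539 0.0376602 ] [-1.97388465 -3.50284163  6.69709444] 0.024715892876974652 5.002351019211346
```

>>> jog_arm([
  [[0,0,0],-7,0.02],
  [[0,0,0],-7,0.02],
  [[0,0,0],-7,0.02],
  [[0,0,0],-7,0.02],
  [[0,0,0],-7,0.02],
  [[0,0,0],-7,0.02],
  [[0,0,0],-7,0.02],
  [[0,0,0],-7,0.02],
  [[0,0,0],-7,0.02],
  [[0,0,0],-7,0.02],
  [[0,0,0],-7,0.02],
  [[0,0,0],-7,0.02],
])

```text
time_s: 18.15
ee_pos: [0.6242, 0.0854, 0.0377]
eef_rot: [3.137, -0.0, 1.476]
force: [7.3, -3.4, 1.1]
grip_width: 0.0248
grip_force: 5.0
```

>>> jog_arm([
  [[0,0,0],-7,0.02],
  [[0,0,0],-7,0.02],
  [[0,0,0],-7,0.02],
  [[0,0,0],-7,0.02],
  [[0,0,0],-7,0.02],
  [[0,0,0],-7,0.02],
  [[0,0,0],-7,0.02],
  [[0,0,0],-7,0.02],
  [[0,0,0],-7,0.02],
  [[0,0,0],-7,0.02],
  [[0,0,0],-5,0.02],
  [[0,0,0],0,0.02],
])

```text
time_s: 19.15
ee_pos: [0.623, 0.0858, 0.0371]
eef_rot: [3.141, 0.001, 2.783]
force: [0.1, -2.3, 3.3]
grip_width: 0.0248
grip_force: 5.0
```

```bash
python3 -c "
from h import *
o=get_obs();print(o['ee_pos'],o['eef_rot'],o['force'],o['moment'],o['grip_width'],o['grip_force'],o['qpos'])"
```

```text
[0.62295437 0.08578647 0.03709406] [3.14127419e+00 1.11192277e-03 2.78303803e+00] [ 0.05857246 -2.28684397  3.30257269] [-0.29358022  0.07269838 -0.04843343] 0.024754851985138594 4.999185794203811 [ 7.86990545e-02  6.11057001e-01  1.41450629e+00 -2.03083653e-04
  1.11488720e+00 -1.13345352e+00]
```

>>> jog_arm([
  [[0,0,0],-5,0.02],
  [[0,0,0],-5,0.02],
  [[0,0,0],-4,0.02],
  [[0,0,0],-4,0.02],
  [[0,0,0],-3,0.02],
  [[0,0,0],0,0.02],
])

```text
time_s: 19.65
ee_pos: [0.6229, 0.0854, 0.037]
eef_rot: [-3.141, 0.001, -3.139]
force: [-2.1, -5.5, 6.0]
grip_width: 0.0246
grip_force: 5.0
```

```bash
python3 -c "
from h import *
print(get_obs()['moment'])"
```

```text
[-1.05141647  0.22219743 -0.01375168]
```

>>> jog_arm([
  [[0,0,0],-3,0.02],
  [[0,0,0],-3,0.02],
  [[0,0,0],-3,0.02],
  [[0,0,0],-2,0.02],
  [[0,0,0],0,0.02],
])

```text
time_s: 20.07
ee_pos: [0.6226, 0.0851, 0.0365]
eef_rot: [-3.141, -0.0, -2.948]
force: [-1.3, -6.6, 1.4]
grip_width: 0.0245
grip_force: 5.0
```

```bash
python3 -c "
from h import *
o=get_obs();print(o['moment'],o['eef_rot'])"
```

```text
[-1.25948565  0.14416031  0.01136573] [-3.14065256e+00 -2.27615762e-04 -2.94833417e+00]
```

>>> jog_arm([
  [[0,0,0],-3,0.02],
  [[0,0,0],-3,0.02],
  [[0,0,0],-3,0.02],
  [[0,0,0],-3,0.02],
  [[0,0,0],0,0.02],
])

```text
time_s: 20.48
ee_pos: [0.6224, 0.0847, 0.0361]
eef_rot: [-3.14, -0.001, -2.738]
force: [0.0, -9.2, -0.7]
grip_width: 0.0246
grip_force: 5.0
```

```bash
python3 - <<'E'
from h import *
o=get_obs();print(o['moment'],o['eef_rot'],o['qpos'][5])
E
```

```text
[-1.53903253  0.0865298  -0.08400803] [-3.14044035e+00 -1.14988874e-03 -2.73812025e+00] -1.8958633875334405
```

>>> jog_arm([
  [[0,0,0],0,0.05],
  [[0,0,0],0,0.05],
  [[0,0,0],0,0.05],
  [[0,0,-0.03],0,0.05],
  [[0,0,-0.03],0,0.05],
  [[0,0,-0.03],0,0.05],
  [[0,0,0],7,0.07],
  [[0,0,0],7,0.07],
  [[0,0,0],7,0.07],
  [[0,0,0],7,0.07],
  [[0,0,0],7,0.07],
  [[0,0,0],0,0.07],
])

```text
time_s: 21.48
ee_pos: [0.6225, 0.0863, 0.1264]
eef_rot: [3.141, -0.0, 2.929]
force: [0.4, 0.8, 0.7]
grip_width: 0.0702
grip_force: 0.0
```

```bash
python3 - <<'E'
from h import *
p=camera("top")
dt(.4380,.3206,.1,158)
c=cv2.resize(p["image"][160:350,200:540],None,fx=2.3,fy=2.3,interpolation=3);cv2.imwrite("pics/g.png",c[:,:,::-1])
E
```

```text
turn 10.3 shift mm [258.9 148.2  53.6] at [0.6225 0.0862 0.1264] 168.3
```

>>> jog_arm([
  [[0,0,0],5,0.07],
  [[0,0,0],5.3,0.07],
  [[0.032,0.018,0],0,0.07],
  [[0.032,0.018,0],0,0.07],
  [[0.032,0.018,0],0,0.07],
  [[0.032,0.018,0],0,0.07],
  [[0.032,0.018,0],0,0.07],
  [[0.032,0.018,0],0,0.07],
  [[0.032,0.018,0],0,0.07],
  [[0.032,0.018,0],0,0.07],
  [[0,0,0],0,0.07],
  [[0,0,0],0,0.07],
])

```text
time_s: 22.53
ee_pos: [0.4385, 0.3169, 0.1265]
eef_rot: [3.141, 0.0, 2.763]
force: [0.8, -0.6, -0.5]
grip_width: 0.0702
grip_force: 0.0
```

```bash
cat >> h.py <<'E'
def pads(p):
    hsv=cv2.cvtColor(p["image"],cv2.COLOR_RGB2HSV)
    yel=((hsv[...,0]>18)&(hsv[...,0]<32)&(hsv[...,1]>90)&(hsv[...,2]>150)).astype(np.uint8)
    bl=((hsv[...,0]>100)&(hsv[...,0]<125)&(hsv[...,1]>100)).astype(np.uint8)
    for nm,m,z in(("yel",yel,.013),("blue",bl,.011)):
        n,l,s,_=cv2.connectedComponentsWithStats(m)
        for k in range(1,n):
            x,y,w,h,a=s[k]
            if 120<a<900 and 190<x<520 and 150<y<350: print(nm,(x,y,w,h),rect(l==k,p,z,(x,y,x+w,y+h)))
E
python3 - <<'E'
from h import *
p=camera("top");pads(p);print(tray(p,(405,240,515,335)))
dt(.4380,.3206,.002,158)
c=cv2.resize(p["image"][160:350,200:540],None,fx=2.3,fy=2.3,interpolation=3);cv2.imwrite("pics/g.png",c[:,:,::-1])
E
```

```text
yel (np.int32(462), np.int32(199), np.int32(22), np.int32(27)) (array([ 643.3, -142.6,   36. ,   49. ,   81.2,  488. ]), array([ 643.2, -142.5], dtype=float32))
blue (np.int32(268), np.int32(323), np.int32(16), np.int32(19)) (array([428.1, 229.6,  30.3,  17. ,  32.2, 159. ]), array([428.2, 229.5], dtype=float32))
(array([ 503.5,  -91.7,  118.5,  140.9,    6.1, 5193. ]), array([502.4, -88.9], dtype=float32))
turn 0.2 shift mm [  3.    3.9 151.7] at [0.4393 0.3159 0.1265] 158.2
```

View pics/g.png

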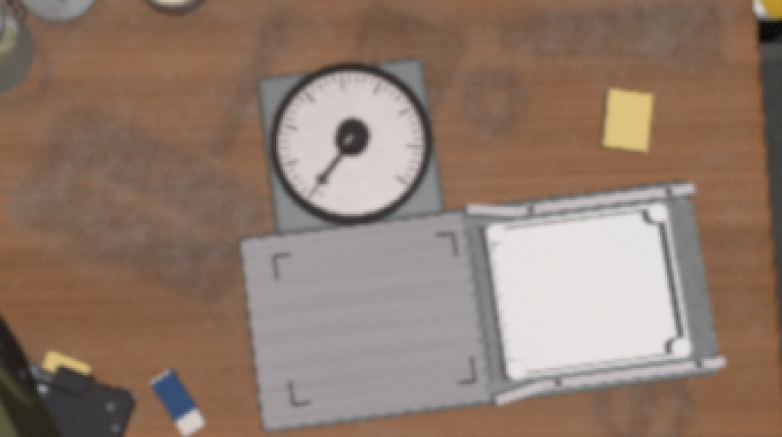

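The tray is at the loading place and both hands are at zero, with the tip at crop (318,183). Next I pick the left pad.

>>> jog_arm([
  [[0.003,0.004,0.03],0,0.07],
  [[0,0,0.03],0,0.07],
  [[0,0,0.03],0,0.07],
  [[0,0,0.03],0,0.07],
  [[0,0,0.02],0,0.07],
  [[0,0,0.011],0,0.07],
  [[0,0,0],0,0.07],
  [[0,0,0],0,0.03],
  [[0,0,0],0,0.03],
  [[0,0,0],0,0.03],
  [[0,0,0],0,0.03],
  [[0,0,0],0,0.03],
], squeeze=20)

```text
time_s: 23.58
ee_pos: [0.4385, 0.3204, -0.0243]
eef_rot: [3.141, 0.0, 2.756]
force: [-0.1, 0.6, -0.1]
grip_width: 0.0398
grip_force: 0.0
```

>>> jog_arm([
  [[0,0,0],0,0.03],
  [[0,0,0],0,0.03],
  [[0,0,0],0,0.03],
])

```text
time_s: 23.83
ee_pos: [0.4384, 0.3205, -0.0244]
eef_rot: [3.141, 0.0, 2.756]
force: [0.6, -0.9, 3.7]
grip_width: 0.0358
grip_force: 20.0
```

>>> jog_arm([
  [[0,0,-0.02],0,0.03],
  [[0,0,-0.03],0,0.03],
  [[0,0,-0.03],0,0.03],
  [[0,0,-0.03],0,0.03],
  [[0,0,-0.02],0,0.03],
  [[0,0,0],0,0.03],
])

```text
time_s: 24.33
ee_pos: [0.4397, 0.3215, 0.1096]
eef_rot: [3.136, 0.004, 2.756]
force: [-0.1, -0.7, -0.0]
grip_width: 0.036
grip_force: 20.0
```

```bash
python3 - <<'E'
from h import *
T=np.array([.504,-.0915])
dt(*(T+.034*EY+.0*EX),.13,96.2); print(get_obs()["qpos"],get_obs()["grip_width"],get_obs()["grip_force"])
E
```

```text
turn 61.7 shift mm [-383.5   19.3    6.8] at [0.4397 0.3215 0.1096] 157.9
[ 5.64007718e-01  3.49552406e-01  1.62120435e+00  8.24539198e-05
  1.16434907e+00 -6.21645774e-01] 0.035957616987185935 19.999868273735046
```

>>> jog_arm([
  [[0,0,0],6.9,0.03],
  [[0,0,0],6.9,0.03],
  [[0,0,0],6.9,0.03],
  [[0,0,0],6.9,0.03],
  [[0,0,0],6.9,0.03],
  [[0,0,0],6.8,0.03],
  [[0,0,0],6.8,0.03],
  [[0,0,0],6.8,0.03],
  [[0,0,0],6.8,0.03],
  [[0,0,0],0,0.03],
])

```text
time_s: 25.17
ee_pos: [0.4378, 0.3202, 0.1041]
eef_rot: [-3.14, 0.001, 1.674]
force: [-0.3, 0.9, -0.6]
grip_width: 0.036
grip_force: 20.0
```

>>> jog_arm([
  [[-0.032,0.0015,0],0,0.03],
  [[-0.032,0.0015,0],0,0.03],
  [[-0.032,0.0015,0],0,0.03],
  [[-0.032,0.0015,0],0,0.03],
  [[-0.032,0.0015,0],0,0.03],
  [[-0.032,0.0015,0],0,0.03],
  [[-0.032,0.0015,0],0,0.03],
  [[-0.032,0.0015,0],0,0.03],
  [[-0.032,0.0015,0],0,0.03],
  [[-0.032,0.0015,0],0,0.03],
  [[-0.032,0.0015,0],0,0.03],
  [[-0.032,0.0015,0],0,0.03],
])

```text
time_s: 26.17
ee_pos: [0.4974, -0.0609, 0.1046]
eef_rot: [-3.141, -0.0, 1.684]
force: [0.3, 0.9, -1.4]
grip_width: 0.0361
grip_force: 20.0
```

```bash
python3 - <<'E'
from h import *
T=np.array([.504,-.0915])
dt(*(T+.034*EY),.05,96.2); o=get_obs();print(o["grip_width"],o["grip_force"])
E
```

```text
turn 0.3 shift mm [ 2.9  3.3 81.8] at [ 0.4974 -0.0609  0.1046] 96.5
0.03605714631783735 20.000587105751038
```

>>> jog_arm([
  [[0.003,0.003,0.03],0,0.03],
  [[0,0,0.03],0,0.03],
  [[0,0,0.012],0,0.03],
  [[0,0,0.008],0,0.03],
  [[0,0,0],0,0.03],
  [[0,0,0],0,0.05],
  [[0,0,0],0,0.05],
  [[0,0,0],0,0.05],
  [[0,0,0],0,0.05],
])

```text
time_s: 26.92
ee_pos: [0.5009, -0.0561, 0.0262]
eef_rot: [3.14, 0.0, 1.68]
force: [-0.6, 0.3, 0.6]
grip_width: 0.0501
grip_force: 0.0
```

>>> jog_arm([
  [[0,0,-0.02],0,0.05],
  [[0,0,-0.03],0,0.05],
  [[0,0,-0.03],0,0.05],
  [[0,0,0],0,0.075],
  [[0,0,0],0,0.075],
])

```text
time_s: 27.33
ee_pos: [0.5013, -0.0562, 0.1071]
eef_rot: [3.138, 0.001, 1.68]
force: [0.4, 0.5, -0.6]
grip_width: 0.06
grip_force: 0.0
```

```bash
python3 - <<'E'
from h import *
dt(.6432,-.1426,.1,81.2); o=get_obs();print(o["grip_width"])
E
```

```text
turn 15.0 shift mm [-63.7 153.5  34.3] at [ 0.5013 -0.0562  0.1071] 96.2
0.059965007960537574
```

>>> jog_arm([
  [[0,0,0],5,0.075],
  [[0,0,0],5,0.075],
  [[0,0,0],5,0.075],
  [[-0.016,0.038,0],0,0.075],
  [[-0.016,0.038,0],0,0.075],
  [[-0.016,0.038,0],0,0.075],
  [[-0.016,0.039,0],0,0.075],
  [[0,0,0.02],0,0.075],
  [[0,0,0],0,0.075],
  [[0,0,0],0,0.075],
])

```text
time_s: 28.17
ee_pos: [0.6398, -0.1419, 0.0829]
eef_rot: [-3.137, -0.001, 1.418]
force: [0.1, 0.6, -0.1]
grip_width: 0.0751
grip_force: 0.0
```

```bash
python3 - <<'E'
from h import *
dt(.6432,-.1426,.002,81.2)
look(["pad_a_mid"],cams=("scene",))
E
```

```text
turn 0.0 shift mm [ -0.2   3.5 108.1] at [ 0.6398 -0.1419  0.0829] 81.2
scene pad_a_mid 0.85 [364. 319.] plane [ 0.5291 -0.0301  0.0065] rng [ 0.4926 -0.0562  0.0572]
```

>>> jog_arm([
  [[0,0.003,0.03],0,0.075],
  [[0,0,0.03],0,0.075],
  [[0,0,0.03],0,0.075],
  [[0,0,0.017],0,0.075],
  [[0,0,0],0,0.075],
  [[0,0,0],0,0.04],
  [[0,0,0],0,0.04],
  [[0,0,0],0,0.04],
  [[0,0,0],0,0.04],
  [[0,0,0],0,0.04],
  [[0,0,0],0,0.04],
])

```text
time_s: 29.18
ee_pos: [0.6449, -0.143, -0.0202]
eef_rot: [3.14, 0.0, 1.418]
force: [-1.7, 1.2, 6.5]
grip_width: 0.0476
grip_force: 20.0
```

>>> jog_arm([
  [[0,0,0],0,0.04],
  [[0,0,0],0,0.04],
  [[0,0,-0.02],0,0.04],
  [[0,0,-0.03],0,0.04],
  [[0,0,-0.03],0,0.04],
  [[0,0,-0.03],0,0.04],
  [[0,0,0],0,0.04],
  [[0,0,0],0,0.04],
])

```text
time_s: 29.85
ee_pos: [0.6451, -0.1431, 0.0904]
eef_rot: [3.138, 0.0, 1.418]
force: [-0.6, 0.1, -1.1]
grip_width: 0.0476
grip_force: 20.0
```

```bash
python3 - <<'E'
from h import *
T=np.array([.504,-.0915])
dt(*(T-.034*EY),.12,96.2); o=get_obs();print(o["grip_width"],o["grip_force"])
E
```

```text
turn -15.0 shift mm [  32.5 -134.7   -2.4] at [ 0.6451 -0.1431  0.0904] 81.2
0.04762424158195557 19.99936580657959
```

>>> jog_arm([
  [[0,0,0],-5,0.04],
  [[0,0,0],-5,0.04],
  [[0,0,0],-5,0.04],
  [[0.008,-0.033,0],0,0.04],
  [[0.008,-0.034,0],0,0.04],
  [[0.008,-0.034,0],0,0.04],
  [[0.008,-0.034,0],0,0.04],
  [[0,0,0],0,0.04],
  [[0,0,0],0,0.04],
])

```text
time_s: 30.6
ee_pos: [0.5053, -0.1255, 0.0877]
eef_rot: [-3.14, -0.001, 1.679]
force: [1.1, -1.0, -0.7]
grip_width: 0.0476
grip_force: 20.0
```

```bash
python3 - <<'E'
from h import *
T=np.array([.504,-.0915])
dt(*(T-.034*EY),.054,96.2); o=get_obs();print(o["grip_width"],o["grip_force"])
E
```

```text
turn -0.0 shift mm [-0.1  2.4 60.9] at [ 0.5053 -0.1255  0.0877] 96.2
0.04756777312777924 19.99933898448944
```

>>> jog_arm([
  [[0,0.002,0.02],0,0.04],
  [[0,0,0.02],0,0.04],
  [[0,0,0.012],0,0.04],
  [[0,0,0.008],0,0.04],
  [[0,0,0],0,0.04],
  [[0,0,0],0,0.065],
  [[0,0,0],0,0.065],
  [[0,0,0],0,0.065],
  [[0,0,0],0,0.065],
])

```text
time_s: 31.35
ee_pos: [0.5091, -0.1256, 0.029]
eef_rot: [3.14, 0.0, 1.679]
force: [-0.0, 0.3, -0.4]
grip_width: 0.0647
grip_force: 0.0
```

>>> jog_arm([
  [[0,0,-0.02],0,0.065],
  [[0,0,-0.03],0,0.065],
  [[0,0,-0.03],0,0.06],
  [[0.03,0,0],0,0.06],
  [[0.03,0,0],0,0.05],
  [[0.03,0,0],0,0.05],
  [[0.03,0,0],0,0.05],
  [[0.03,0,0],0,0.05],
  [[0.03,0,0],0,0.05],
  [[0,0,0],0,0.05],
  [[0,0,0],0,0.05],
])

```text
time_s: 32.27
ee_pos: [0.4892, 0.0544, 0.1089]
eef_rot: [3.141, 0.0, 1.682]
force: [0.7, 0.5, 0.2]
grip_width: 0.0498
grip_force: 0.0
```

```bash
python3 - <<'E'
from h import *
p=camera("top");pads(p);print(tray(p,(405,240,515,335)))
look(["eraser_mid"],n=2)
dt(.423,.228,.08,33)
c=cv2.resize(p["image"][160:360,240:540],None,fx=2.6,fy=2.6,interpolation=3);cv2.imwrite("pics/i.png",c[:,:,::-1])
E
```

```text
yel (np.int32(463), np.int32(270), np.int32(22), np.int32(27)) (array([ 510.3, -136.5,   45.5,   34.9,    6.3,  470. ]), array([ 510.1, -136.5], dtype=float32))
blue (np.int32(268), np.int32(323), np.int32(16), np.int32(18)) (array([428.5, 229.5,  29.8,  16.6,  32.2, 154. ]), array([428.5, 229.4], dtype=float32))
(array([ 507.5, -129.5,  119. ,   65.4,    6.2, 1679. ]), array([ 507.1, -130.6], dtype=float32))
top eraser_mid 0.77 [274. 332.] plane [0.4282 0.2323 0.0055] rng [0.4284 0.2319 0.01  ]
turn 63.1 shift mm [  40.  -183.3   55.6] at [0.4893 0.0525 0.1084] 96.1
```

View pics/i.png

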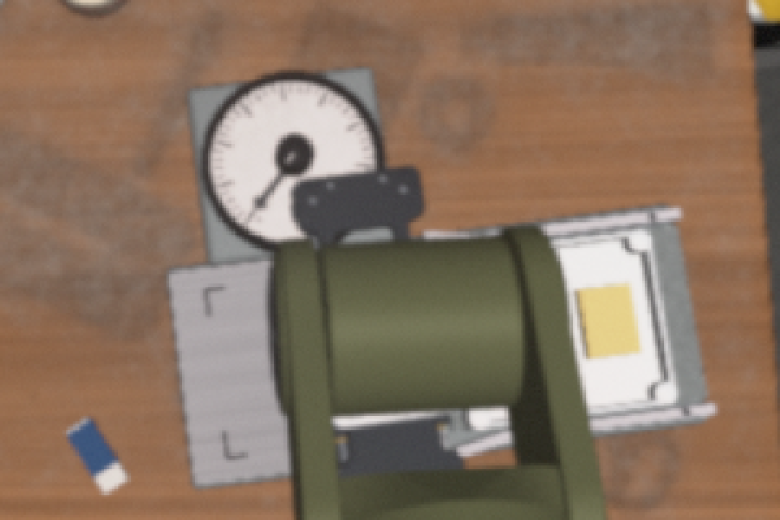

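>>> jog_arm([
  [[0,0,0],7,0.05],
  [[0,0,0],7,0.05],
  [[0,0,0],7,0.05],
  [[0,0,0],7,0.05],
  [[0,0,0],7,0.05],
  [[0,0,0],7,0.05],
  [[0,0,0],7,0.05],
  [[0,0,0],7,0.05],
  [[0,0,0],7,0.05],
  [[0,0,0],0,0.05],
])

```text
time_s: 33.35
ee_pos: [0.4893, 0.0527, 0.1083]
eef_rot: [-3.142, 0.0, 0.573]
force: [0.8, -0.3, -0.8]
grip_width: 0.0498
grip_force: 0.0
```

>>> jog_arm([
  [[0.006,-0.03,0],0,0.05],
  [[0.006,-0.03,0],0,0.05],
  [[0.006,-0.03,0],0,0.05],
  [[0.006,-0.03,0],0,0.05],
  [[0.006,-0.03,0],0,0.05],
  [[0.006,-0.03,0],0,0.05],
  [[0,0,0.03],0,0.05],
  [[0,0,0],0,0.05],
  [[0,0,0],0,0.05],
])

```text
time_s: 34.1
ee_pos: [0.4202, 0.2231, 0.0778]
eef_rot: [-3.141, 0.003, 0.583]
force: [0.7, 0.5, -0.1]
grip_width: 0.0496
grip_force: 0.0
```

```bash
python3 - <<'E'
from h import *
dt(.4225,.226,.002,33)
look(["eraser_mid"],cams=("scene",),n=2)
E
```

```text
turn 0.4 shift mm [  3.5  -1.2 103. ] at [0.4202 0.2231 0.0778] 33.4
scene eraser_mid 0.71 [230. 283.] plane [0.4258 0.2326 0.0055] rng [0.424  0.2299 0.0086]
scene eraser_mid 0.2 [402. 339.] plane [ 0.5384 -0.1106  0.0055] rng [ 0.5008 -0.1315  0.0568]
```

>>> jog_arm([
  [[0.005,-0.001,0.03],0,0.05],
  [[0,0,0.03],0,0.05],
  [[0,0,0.025],0,0.05],
  [[0,0,0.018],0,0.05],
  [[0,0,0],0,0.05],
  [[0,0,0],0,0.01],
  [[0,0,0],0,0.01],
  [[0,0,0],0,0.01],
  [[0,0,0],0,0.01],
  [[0,0,0],0,0.01],
  [[0,0,0],0,0.01],
  [[0,0,0],0,0.01],
])

```text
time_s: 35.2
ee_pos: [0.4246, 0.2273, -0.0241]
eef_rot: [3.141, -0.001, 0.58]
force: [-0.7, -1.7, 7.1]
grip_width: 0.0198
grip_force: 20.0
```

>>> jog_arm([
  [[0,0,0],0,0.01],
  [[0,0,0],0,0.01],
  [[0,0,-0.02],0,0.01],
  [[0,0,-0.03],0,0.01],
  [[0,0,-0.03],0,0.01],
  [[0,0,-0.03],0,0.01],
  [[0,0,0],0,0.01],
  [[0,0,0],0,0.01],
])

```text
time_s: 35.87
ee_pos: [0.4249, 0.2277, 0.0865]
eef_rot: [3.141, -0.003, 0.58]
force: [-0.5, 0.3, -1.9]
grip_width: 0.0199
grip_force: 20.0
```

```bash
python3 - <<'E'
from h import *
T=np.array([.504,-.0915])
dt(*T,.14,96.2); o=get_obs();print(o["grip_width"],o["grip_force"])
E
```

```text
turn -63.0 shift mm [-325.8   44.2  -26.3] at [0.4249 0.2277 0.0865] 33.2
0.019898950149768592 19.963004887104034
```

>>> jog_arm([
  [[0,0,-0.026],-7,0.01],
  [[0,0,0],-7,0.01],
  [[0,0,0],-7,0.01],
  [[0,0,0],-7,0.01],
  [[0,0,0],-7,0.01],
  [[0,0,0],-7,0.01],
  [[0,0,0],-7,0.01],
  [[0,0,0],-7,0.01],
  [[0,0,0],-7,0.01],
  [[0,0,0],0,0.01],
])

```text
time_s: 36.7
ee_pos: [0.4236, 0.2271, 0.1098]
eef_rot: [-3.139, 0.001, 1.685]
force: [-1.5, 0.3, 0.0]
grip_width: 0.0198
grip_force: 20.0
```

>>> jog_arm([
  [[-0.03,0.004,0],0,0.01],
  [[-0.03,0.004,0],0,0.01],
  [[-0.03,0.004,0],0,0.01],
  [[-0.03,0.004,0],0,0.01],
  [[-0.03,0.004,0],0,0.01],
  [[-0.03,0.004,0],0,0.01],
  [[-0.03,0.004,0],0,0.01],
  [[-0.03,0.004,0],0,0.01],
  [[-0.03,0.004,0],0,0.01],
  [[-0.03,0.004,0],0,0.01],
  [[0,0.004,0],0,0.01],
  [[0,0,0],0,0.01],
])

```text
time_s: 37.7
ee_pos: [0.5005, -0.0671, 0.1102]
eef_rot: [-3.14, -0.001, 1.673]
force: [0.8, 0.1, -0.1]
grip_width: 0.0198
grip_force: 20.0
```

```bash
python3 - <<'E'
from h import *
T=np.array([.504,-.0915])
dt(*(T+.028*EY),.065,96.2); o=get_obs();print(o["grip_width"],o["grip_force"])
E
```

```text
turn -0.3 shift mm [ 3.3  0.9 72.4] at [ 0.5005 -0.0671  0.1102] 95.9
0.019795083206430517 19.963037073612213
```

>>> jog_arm([
  [[0.003,0.001,0.03],0,0.01],
  [[0,0,0.02],0,0.01],
  [[0,0,0.014],0,0.01],
  [[0,0,0.009],0,0.01],
  [[0,0,0],0,0.01],
  [[0,0,0],0,0.035],
  [[0,0,0],0,0.035],
  [[0,0,0],0,0.035],
  [[0,0,0],0,0.035],
])

```text
time_s: 38.45
ee_pos: [0.5016, -0.0631, 0.0391]
eef_rot: [3.14, 0.0, 1.679]
force: [0.2, -0.1, 0.8]
grip_width: 0.0348
grip_force: 0.0
```

>>> jog_arm([
  [[0,0,-0.02],0,0.035],
  [[0,0,-0.03],0,0.035],
  [[0,0,-0.03],0,0.06],
  [[-0.036,0,0],0,0.07],
  [[-0.036,0,0],0,0.07],
  [[-0.036,0,0],0,0.07],
  [[-0.036,0,0],0,0.07],
  [[0,0,0],0,0.07],
  [[0,0,0],0,0.07],
])

```text
time_s: 39.2
ee_pos: [0.5166, -0.2076, 0.1184]
eef_rot: [3.141, 0.0, 1.677]
force: [0.4, 1.0, 0.4]
grip_width: 0.0701
grip_force: 0.0
```

```bash
python3 - <<'E'
from h import *
p=camera("top");pads(p);print(tray(p,(405,240,515,335)))
T=np.array([.504,-.0915]);dt(*(T-.1*EY),.046,96.2);print(get_obs()["qpos"])
c=cv2.resize(p["image"][160:360,260:540],None,fx=2.8,fy=2.8,interpolation=3);cv2.imwrite("pics/j.png",c[:,:,::-1])
E
```

```text
yel (np.int32(463), np.int32(270), np.int32(22), np.int32(27)) (array([ 510.3, -136.7,   45.9,   35.4,    6. ,  482. ]), array([ 510.3, -136.8], dtype=float32))
yel (np.int32(421), np.int32(279), np.int32(27), np.int32(21)) (array([501.3, -62.9,  33.1,  45.2,   7. , 144. ]), array([499.8, -57.8], dtype=float32))
blue (np.int32(428), np.int32(283), np.int32(18), np.int32(11)) (array([502.1, -69.3,  16.4,  31.9,   5.2, 157. ]), array([502.1, -69.2], dtype=float32))
(array([ 503.4,  -91.6,  118.5,  140.6,    6.1, 3969. ]), array([502.1, -88.3], dtype=float32))
turn -0.1 shift mm [15.6 -0.2 99.6] at [ 0.5167 -0.2064  0.1184] 96.1
[-4.45930374e-01  3.68649045e-01  1.57281892e+00  1.86957738e-04
  1.20009571e+00 -5.53316078e-01]
```

View pics/j.png

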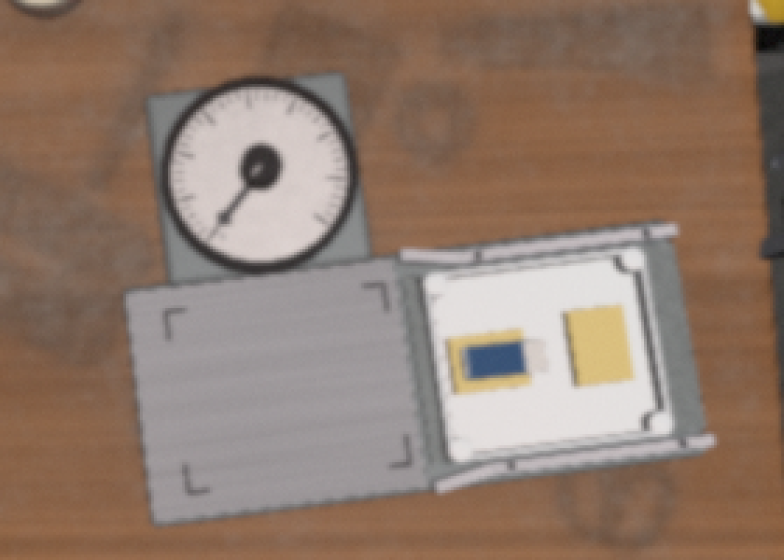

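All three pieces are in the tray: the eraser on the left pad at crop (500,358), the other pad at (600,345). The hands are at zero and the plate marks run from (165,310) to (410,465). Now I push it back slowly.

```bash
python3 - <<'E'
from h import *
p=camera("top");W=world(p,(362.8/640,298.9/480),.03)[:2];print(W,L+.166*EY)
d=W-np.array([.5035,-.0916]);print("tray->W in scale",d@np.c_[EX,EY])
E
```

```text
[0.48540904 0.06983509] [0.486072  0.0700372]
tray->W in scale [-0.00055104  0.16245259]
```

>>> jog_arm([
  [[0,0,0.03],0,0.07],
  [[0,0,0.03],0,0.07],
  [[0,0,0.025],0,0.07],
  [[0,0,0.015],0,0.07],
  [[0.01,0,0],0,0.07],
  [[0.006,0,0],0,0.07],
  [[0.006,0,0],0,0.07],
  [[0.003,0,0],0,0.07],
  [[0.003,0,0],0,0.07],
  [[0.003,0,0],0,0.07],
  [[0.003,0,0],0,0.07],
  [[0.003,0,0],0,0.07],
])

```text
time_s: 40.3
ee_pos: [0.513, -0.1695, 0.0187]
eef_rot: [3.141, 0.001, 1.679]
force: [-0.4, -2.6, 1.7]
grip_width: 0.07
grip_force: 1.4
```

```bash
python3 - <<'E'
from h import *
o=get_obs();print(((o['ee_pos'][:2]-L)@np.c_[EX,EY]),o['ee_pos'],o['force'])
E
```

```text
[ 0.00089471 -0.0749895 ] [ 0.51298751 -0.16945066  0.01870909] [-0.44980411 -2.60283458  1.71121314]
```

>>> jog_arm([
  [[0.004,0,0],0,0.07],
  [[0.004,0,0],0,0.07],
  [[0.004,0,0],0,0.07],
  [[0.004,0,0],0,0.07],
  [[0.004,0,0],0,0.07],
  [[0.004,0,0],0,0.07],
  [[0.004,0,0],0,0.07],
  [[0.004,0,0],0,0.07],
  [[0.004,0,0],0,0.07],
  [[0.004,0,0],0,0.07],
  [[0.004,0,0],0,0.07],
  [[0.004,0,0],0,0.07],
])

```text
time_s: 41.3
ee_pos: [0.5075, -0.1213, 0.0183]
eef_rot: [-3.142, -0.0, 1.679]
force: [0.8, -3.5, 2.2]
grip_width: 0.0701
grip_force: 1.8
```

>>> jog_arm([
  [[0.003,0,0],0,0.07],
  [[0.003,0,0],0,0.07],
  [[0.003,0,0],0,0.07],
  [[0.003,0,0],0,0.07],
  [[0.003,0,0],0,0.07],
  [[0.003,0,0],0,0.07],
  [[0.003,0,0],0,0.07],
  [[0.003,0,0],0,0.07],
  [[0.003,0,0],0,0.07],
  [[0.003,0,0],0,0.07],
  [[0.003,0,0],0,0.07],
  [[0.003,0,0],0,0.07],
])

```text
time_s: 42.3
ee_pos: [0.5037, -0.0856, 0.0184]
eef_rot: [-3.142, 0.0, 1.679]
force: [0.5, -3.3, 3.0]
grip_width: 0.0702
grip_force: 1.7
```

>>> jog_arm([
  [[0.003,0,0],0,0.07],
  [[0.003,0,0],0,0.07],
  [[0.003,0,0],0,0.07],
  [[0.003,0,0],0,0.07],
  [[0.003,0,0],0,0.07],
  [[0.003,0,0],0,0.07],
  [[0.003,0,0],0,0.07],
  [[0.003,0,0],0,0.07],
  [[0.003,0,0],0,0.07],
  [[0.003,0,0],0,0.07],
  [[0.003,0,0],0,0.07],
  [[0.003,0,0],0,0.07],
])

```text
time_s: 43.3
ee_pos: [0.4998, -0.0498, 0.0183]
eef_rot: [-3.142, -0.0, 1.679]
force: [0.5, -3.2, 3.3]
grip_width: 0.07
grip_force: 1.7
```

```bash
python3 - <<'E'
from h import *
o=get_obs();print(((o['ee_pos'][:2]-L)@np.c_[EX,EY]),o['ee_pos'],o['force'])
p=camera("top");t=tray(p,(300,250,420,345));print(t)
c=cv2.resize(p["image"][160:360,260:540],None,fx=2.8,fy=2.8,interpolation=3);cv2.imwrite("pics/k.png",c[:,:,::-1])
E
```

```text
[0.00066569 0.04537994] [ 0.49976121 -0.04981578  0.01833697] [ 0.474733   -3.2229369   3.33914683]
(array([ 488.9,   33.5,  123.5,  135.3,    6. , 4024. ]), array([489.5,  38.2], dtype=float32))
```

View pics/k.png

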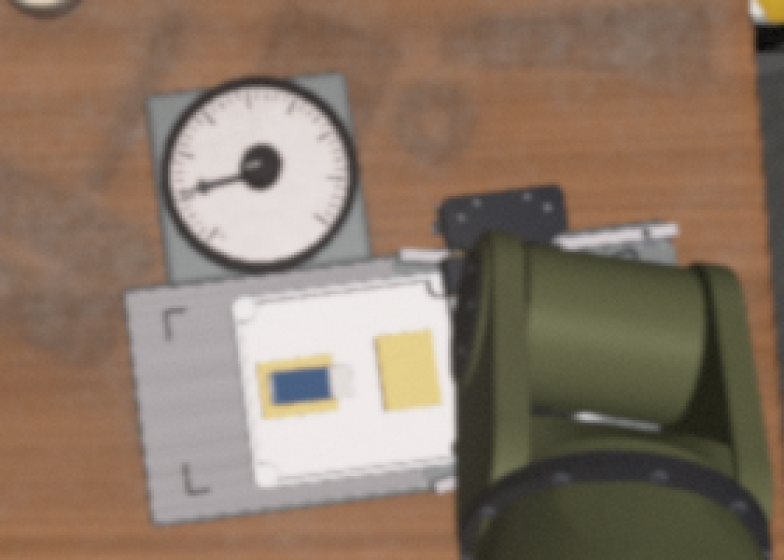

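>>> jog_arm([
  [[-0.002,0,0],0,0.07],
  [[-0.003,0,-0.002],0,0.07],
  [[0,0,0],0,0.07],
  [[0,0,0],0,0.07],
])

```text
time_s: 43.68
ee_pos: [0.5003, -0.0553, 0.0203]
eef_rot: [-3.141, -0.0, 1.679]
force: [0.1, 0.7, 0.1]
grip_width: 0.0702
grip_force: 0.0
```

>>> jog_arm([
  [[0.002,0,0],0,0.07],
  [[0.002,0,0],0,0.07],
  [[0.001,0,0],0,0.07],
  [[0.001,0,0],0,0.07],
  [[0.001,0,0],0,0.07],
  [[0.001,0,0],0,0.07],
])

```text
time_s: 44.18
ee_pos: [0.4994, -0.0471, 0.0203]
eef_rot: [-3.142, 0.0, 1.679]
force: [0.1, -1.4, -1.2]
grip_width: 0.0696
grip_force: 0.7
```

```bash
python3 - <<'E'
from h import *
o=get_obs();print(((o['ee_pos'][:2]-L)@np.c_[EX,EY]),o['ee_pos'],o['force'],o['moment'],o['eef_rot'])
E
```

```text
[0.00064703 0.04810726] [ 0.49944813 -0.04710656  0.02032385] [ 0.08434753 -1.40486417 -1.22439803] [-0.31681242  0.06514762  0.00781632] [-3.14153240e+00  1.67211576e-04  1.67948962e+00]
```

>>> jog_arm([
  [[0.002,0,0],0,0.07],
  [[0.002,0,0],0,0.07],
  [[0.002,0,0],0,0.07],
  [[0.002,0,0],0,0.07],
  [[0.002,0,0],0,0.07],
  [[0.002,0,0],0,0.07],
])

```text
time_s: 44.68
ee_pos: [0.4981, -0.035, 0.0203]
eef_rot: [-3.142, -0.0, 1.679]
force: [0.0, -2.0, -0.4]
grip_width: 0.0701
grip_force: 0.6
```

```bash
python3 - <<'E'
from h import *
o=get_obs();print(((o['ee_pos'][:2]-L)@np.c_[EX,EY]),o['ee_pos'],o['force'],o['moment'])
look(["peak_tip","live_tip"])
E
```

```text
[0.00064741 0.06031751] [ 0.49812994 -0.03496827  0.02032908] [ 0.0459549  -1.99582576 -0.39941205] [-0.24451984  0.06148615  0.08469114]
top peak_tip 0.8 [327. 211.] plane [0.643  0.1305 0.055 ] rng [0.6447 0.1305 0.0467]
```

>>> jog_arm([
  [[0.0015,0,0],0,0.07],
  [[0.0015,0,0],0,0.07],
  [[0.0015,0,0],0,0.07],
  [[0.0015,0,0],0,0.07],
  [[0.001,0,0],0,0.07],
  [[0.001,0,0],0,0.07],
])

```text
time_s: 45.48
ee_pos: [0.4973, -0.0271, 0.0203]
eef_rot: [-3.142, 0.0, 1.679]
force: [0.5, -1.2, -0.3]
grip_width: 0.07
grip_force: 0.7
```

>>> jog_arm([
  [[0.001,0,0],0,0.07],
  [[0.001,0,0],0,0.07],
  [[0.001,0,0],0,0.07],
  [[0.001,0,0],0,0.07],
  [[0.001,0,0],0,0.07],
  [[0.001,0,0],0,0.07],
])

```text
time_s: 45.98
ee_pos: [0.4967, -0.0212, 0.0203]
eef_rot: [3.142, 0.0, 1.679]
force: [1.0, -1.7, -0.1]
grip_width: 0.0698
grip_force: 0.7
```

>>> jog_arm([
  [[0.001,0,0],0,0.07],
  [[0.001,0,0],0,0.07],
  [[0.001,0,0],0,0.07],
  [[0.001,0,0],0,0.07],
  [[0.001,0,0],0,0.07],
  [[0.001,0,0],0,0.07],
])

```text
time_s: 46.48
ee_pos: [0.496, -0.0152, 0.0203]
eef_rot: [-3.142, -0.0, 1.679]
force: [0.3, -1.3, 0.4]
grip_width: 0.0698
grip_force: 0.7
```

```bash
python3 - <<'E'
from h import *
o=get_obs();print(((o['ee_pos'][:2]-L)@np.c_[EX,EY]),o['ee_pos'],o['force'],o['moment'])
look(["peak_tip","live_tip"])
E
```

```text
[0.00064564 0.08017604] [ 0.49598367 -0.01522704  0.02033938] [ 0.32151758 -1.33867539  0.43864744] [-0.32888436 -0.01869567  0.01617569]
top peak_tip 0.61 [336. 200.] plane [0.6633 0.115  0.055 ] rng [0.6648 0.1148 0.0481]
```

>>> jog_arm([
  [[0.001,0,-0.0005],0,0.07],
  [[0.001,0,0],0,0.07],
  [[0.001,0,0],0,0.07],
  [[0.001,0,0],0,0.07],
  [[0.0006,0,0],0,0.07],
  [[0.0004,0,0],0,0.07],
  [[0,0,0],0,0.07],
])

```text
time_s: 47.37
ee_pos: [0.4955, -0.0103, 0.0208]
eef_rot: [-3.142, -0.0, 1.68]
force: [-0.1, -0.9, -0.7]
grip_width: 0.0699
grip_force: 0.4
```

>>> jog_arm([
  [[-0.002,0,0],0,0.07],
  [[-0.006,0,0],0,0.07],
  [[-0.015,0,0],0,0.07],
  [[0,0,-0.03],0,0.07],
  [[0,0,-0.03],0,0.07],
  [[0,0,-0.03],0,0.07],
  [[-0.04,0,0],0,0.07],
  [[-0.04,0,0],0,0.07],
  [[-0.04,0,0],0,0.07],
  [[-0.04,0,0],0,0.07],
  [[0,0,0],0,0.07],
  [[0,0,0],0,0.07],
])

```text
time_s: 48.37
ee_pos: [0.5149, -0.1942, 0.1105]
eef_rot: [-3.141, -0.0, 1.676]
force: [-0.0, -0.4, -0.1]
grip_width: 0.0702
grip_force: 0.0
```

```bash
python3 - <<'E'
from h import *
p=camera("top");t=tray(p,(300,250,412,345));print(t)
print("tray-W",(t[0][:2]/1000-np.array([.4856,.0699]))@np.c_[EX,EY]);pads(p)
a=cv2.resize(p["image"][180:350,290:430],None,fx=3.4,fy=3.4,interpolation=2)
b=cv2.resize(p["image"][182:262,310:395],None,fx=3.6,fy=3.6,interpolation=2)
o=np.zeros((578,800,3),np.uint8);o[:578,:476]=a[:578];o[:288,480:786]=b;cv2.imwrite("pics/l.png",o[:,:,::-1])
look(["peak_tip","live_tip"])
E
```

```text
(array([ 485.7,   69.2,  120.8,  141.9,    6.2, 4306. ]), array([484.5,  70.1], dtype=float32))
tray-W [ 2.3820e-05 -7.0674e-04]
yel (np.int32(373), np.int32(282), np.int32(21), np.int32(27)) (array([491.9,  30.9,  45.3,  33.1,   6.1, 448. ]), array([491.8,  30.7], dtype=float32))
blue (np.int32(336), np.int32(296), np.int32(18), np.int32(10)) (array([483.2, 101.6,  15.2,  30.7,   5.2, 140. ]), array([483.2, 101.7], dtype=float32))
top peak_tip 0.28 [360. 300.] plane [0.4827 0.0763 0.055 ] rng [0.4824 0.077  0.0664]
top live_tip 0.36 [407. 295.] plane [ 0.4904 -0.0067  0.048 ] rng [ 0.4913 -0.0104  0.0236]
scene peak_tip 0.57 [360. 233.] plane [0.6765 0.1002 0.055 ] rng [0.681  0.1036 0.0504]
scene live_tip 0.69 [348. 248.] plane [0.6296 0.0914 0.048 ] rng [0.6125 0.0779 0.0668]
```

View pics/l.png

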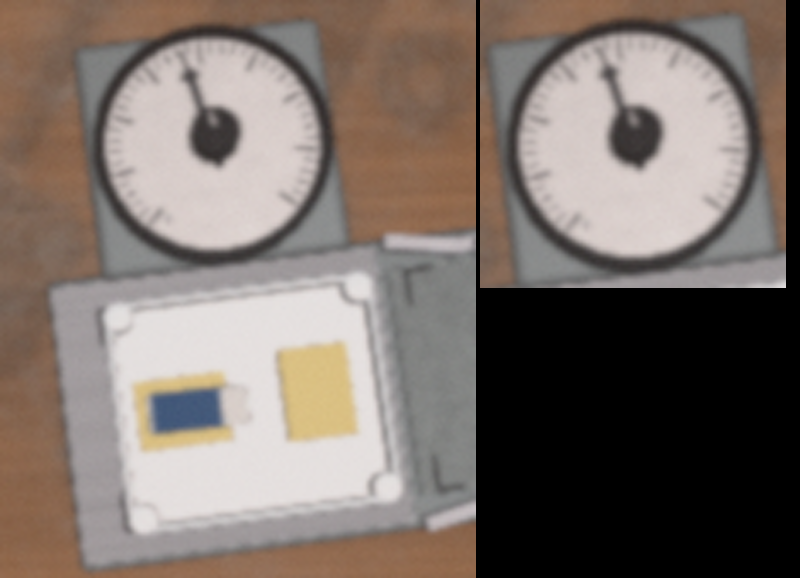

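The tray sits within 1 mm of the plate mark with all three pieces inside. The needle (182,55) lines up under the peak hand (190,75).

```bash
python3 -c "
from station import *
print(hand_in())"
```

```text
the job is handed in; nothing more can be done
None
```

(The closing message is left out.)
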